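# Inspect petri dishes and load them under a sprung hold-down bar

### The arm

A 6-joint arm with a two-finger parallel gripper is mounted at the origin on a cart in front of the work surface, level with it; the furniture and walls round the work are solid. World frame = base frame: x ahead of the robot, y to its left, z up, the work surface at z = 0. Lengths are in m, angles in rad, forces in N, time in s.
With the tool pointing down it reaches from about 0.3 to 0.875 m from the base axis. Payload 6.4 kg.
Tool frame: the origin (TCP) lies between the finger pads; the fingertips stand 14 mm ahead of it and the grasp point (between the pads) lies 5 mm behind it; z points along the fingers, y is the direction in which the jaws open and shut (so a half turn about z gives the same grasp; the last joint's range is limited). The gripper opens to 88 mm and grips with 3 to 60 N. Pads are 18 mm wide; open, the fingers measure 123 mm over their backs; the gripper's body (75 mm by 187 mm) begins 45 mm behind the grasp point.
Start: joints at [-1.452, 0.181, 1.607, -0, 1.354, -0.206], TCP at [0.184, -0.545, 0.253] pointing down, gripper open.
Joint ranges: [-2.99, 2.99], [-0.89, 2.07], [0.3, 2.58], [-1.14, 4.28], [0, 2.63], [-3.12, 3.12]. Speed limits (rad/s): [2.57, 2.57, 3.01, 3.14, 3.14, 3.14].

### API

Orientations are given as a 3x3 rotation matrix whose columns are the frame's x, y, z axes.
In Python, from plant import r gives the robot as it stands. The module is installed in compiled form; this text tells all that it offers.
- The arm moves only by the tool play_rows, never from a script. Its argument "moves" is a list of rows, each an object with "linear": the shift along the tool's x, y, z in cm, a list of three; "turn": the turn about the tool's z in rad; "claw": the opening, from 0 (shut) to 1 (fully open). A call has 1 to 12 rows; each row shifts and turns the commanded pose from where the row before left it, along the tool's axes as they then stand; what a row does not reach is not made up. A row lasts 1/12 s, in which the tool goes at most 41.7 mm and 7.16 degrees, less where a joint would pass 70% of its speed; a pose out of reach is approached as far as the arm can. A call with a gripper value outside its range is refused whole. The fingers move at their own pace and stop on an object; "newtons" is the grip in N (left out, the last holds). Time passes only in rows, so rows that do not move let the fingers close. It gives the time, the measured TCP pose, the force and the opening at its end, in the units of the state.
- r.state(): the state, without advancing time (a new reading comes with each control period).
- r.read_camera(name): name is "scene" or "top" or "wrist"; returns the picture (384x512x3 uint8, red, green, blue); there is no depth.
- r.calibration(name): a dict with "vertical_fov" (degrees; the focal length in pixels is half the picture's height over the tangent of half this angle, whatever the lens; pixels are square), "cx", "cy" (the principal point, pixels), "pose" (4x4, takes a point from camera to world coordinates). Camera axes: x right, y down, z forward; pixel columns grow to the right and rows downward; lengths in m; the calibration is good to about 2 mm. A picture is of the moment at which its call begins: read the wrist's pose just before it. calibration takes no time and is no camera call; for the wrist camera it gives the pose at the moment of the call.
- r.job_done(): hands the job in, once; it reports no verdict.
Trained networks look in the newest picture that a camera, given by its name, has taken for a name from the list of things; names that differ only in an ending like _2 or _b are one class to them, and where a whole thing is asked for, a point or a joint stands for the part that bears it (a point fixed in the world has none). Each returns a list of dicts, best first, with "p" (0 to 1); they miss things now and then, are a little off and sometimes report something else, mostly with a low value. They report only what shows in the picture. A call takes as long as a camera call. They do not tell look-alikes from the thing itself.
- r.trace(camera, query): "pixels" (384x512 bool, what is visible of it) and "at" ([row, column] in pixels, amid what is visible of it).
- r.spot_point(camera, query): "at" ([row, column] in pixels: a listed point, or the origin of a listed thing).
The state is a dict: "time_s": time; "q": joint angles; "qd": joint speeds; "joint_efforts": joint torques, N m; "tool_pos": TCP position; "tool_rot": TCP orientation; "contact_force": force on the tool from outside, world axes, zero at the start; "wrist_torque": the same for the moment, N m; "gripper_width": finger opening in m.
Only numpy, scipy, OpenCV 4.12 (cv2) and the standard library are available. Lean on these libraries where they do the work, as an engineer would, in place of code of your own. Each camera call takes 0.05 s, during which the arm holds its last target.

### The job

Swing the sprung yellow bar of the dish clamp aside until its hole lies over the hole in the silver block, and pin it there with the red-headed pin. Then take whichever dishes there are, one at a time in the order tan, pink, green: hold each level and still for two seconds over the middle of the camera's lens with its underside at the height of the red pointer, and set it down flat and centred in a free white-edged circle of the clamp, one dish to a circle. When all the dishes are in circles with the bar still pinned, pull the pin out so that the bar springs back over the dishes, and stand the pin fully home in the blue parking block; leave the bottles alone.

Things in the scene. Friction and masses are not known exactly. Their poses are not given: they have to be found in the camera images.
- clamp: Dish clamp fixed to the bench. Origin: on the bench under the pivot of the bar (aluminium foot, 42 mm across, 14 mm high). Its +y axis points along the row of three rings, +x towards where the bar is swung. A grey mat, under 2 mm thick and without any step that can be felt, carries the rings; an aluminium base strip 6 mm high joins pivot, lock block and parking block.
- bar (a joint): Angle of the yellow bar about its upright pivot, rad. 0: at rest along the clamp's +y, over the rings; grows as it swings clockwise seen from above, towards the clamp's +x; stop at 1.9; its hole is over the lock hole at 1.65. A damped spring pulls it back to 0 within about 3 s (0.08 N m at rest, 0.34 N m at 1.65: some 2.3 N at the hole).
- pivot (a point): On the bar's pivot axis, 30 mm above the bench. The bar is 18 mm wide and reaches 236 mm from the pivot; underside 20 mm, top 30 mm above the bench (pivot cap to 37 mm). Dishes fit beneath it, but cannot be lifted out or set down from above while it is over the rings.
- bar_hole (a point): Middle of the mouth (top face, 30 mm above the bench) of the 11 mm through hole in the bar, 150 mm from the pivot, in a 30 x 30 mm widening of the bar; 2 mm chamfer. The pin fits through it: with its tip in this hole, 16 to 28 mm above the bench, the pin can drag the bar round by itself, clear of the lock block and of dishes in the rings.
- lock_hole (a point): Middle of the mouth (top face, 14 mm above the bench) of the 11 mm through hole in the silver lock block (40 x 40 x 14 mm, 2 mm chamfer), 150 mm from the pivot. The pin pushed down through bar and block until its collar lies on the bar keeps the bar there.
- park_hole (a point): Middle of the mouth (top face, 30 mm above the bench) of the 11 mm through hole in the blue parking block (34 x 34 x 30 mm), 68 mm from the pivot towards the clamp's -y. The pin stands here at the start and at the end, its collar on the block.
- pin: Loose steel locking pin, 60 g, axis z. Origin at the middle of its tip; shank 8 mm thick from 0 to 26 mm with a pointed tip, collar 22 mm wide from 26 to 30 mm, red square grip 16 x 16 mm (sides along its x and y) from 30 to 64 mm. Fully home in either place its tip is 4 mm above the bench.
- pin_tip (a point): Tip of the pin: the origin of the pin.
- ring_1 (a point): Middle, at bench level, of the printed ring (black disc 63 mm across with a 3 mm white border) 62 mm from the pivot.
- ring_2 (a point): The same, 132 mm from the pivot, under the middle of the bar at rest.
- ring_3 (a point): The same, 202 mm from the pivot.
- camera: Upward-looking inspection camera fixed to the bench: white round body 56 mm across on a 72 mm foot, 38 mm high, lens on top. Origin on the bench under the lens. A steel rod 8 mm thick and 154 mm high stands 90 mm from the lens axis towards its +x, with a red pointer whose tip is 68 mm from the axis and 150 mm above the bench.
- view_mark (a point): Viewing point on the lens axis, level with the red pointer, 150 mm above the bench: the middle of a dish's underside belongs here.
- dish_tan: Closed petri dish with tan filling, 61 mm across (58 mm solid body, 12 mm high; clear rim to 15 mm), 20 g, to be gripped across its rim. Origin: middle of its underside; z up. May be absent.
- dish_pink: Closed petri dish with pale pink filling, 61 mm across (58 mm solid body, 12 mm high; clear rim to 15 mm), 20 g, to be gripped across its rim. Origin: middle of its underside; z up. May be absent.
- dish_green: Closed petri dish with pale green filling, 61 mm across (58 mm solid body, 12 mm high; clear rim to 15 mm), 20 g, to be gripped across its rim. Origin: middle of its underside; z up. May be absent.
- reagent_drop: Bystander: white dropper bottle with red cap, 33 mm across, 69 mm high, loose. Origin: middle of its underside.
- reagent_amber: Bystander: brown bottle with black cap, 42 mm across, 81 mm high, loose. Origin: middle of its underside.
Not all that is in view belongs to the job. Leave any black or orange look-alike of the dish_tan alone.

How it is judged:
By the outcome, as a careful person would: the job done as asked, in the order asked, and still so for the second after the job is handed in, with the robot touching nothing.
Of dish_tan, dish_pink, dish_green only 2 to 3 are there at a start; the rules pass over those that are not, and their reading is None.
At some moment in a run one of dish_tan, dish_pink, dish_green may be knocked a few centimetres aside while the robot is not near it.
It also fails if it takes over 210 s, if anything falls off the work surface, if the arm or the gripper's body presses on something with over 40 N, if the wrist force passes 120 N, or if a joint passes its speed limit or range.

## Working session

There is one attempt and no reset: what is moved stays moved. The work goes in short steps, Python scripts to look and compute and a tool call to move; the robot and the scene stay as the last step left them, time stands still between calls to the robot, and variables do not carry over. Pictures are saved under pics/ and viewed, and the job is handed in when it is done.

Besides the shell and the picture viewer there is one more tool, called after ">>>" as name(argument=value, ...), one argument or row to a line, values as JSON. play_rows: Moves the arm, as the interface text tells. Its arguments: {"type":"object","properties":{"moves":{"type":"array"},"newtons":{"type":"number"}},"required":["moves"]}

```bash
mkdir -p pics; ls
python3 - <<'E'
from plant import r
import cv2
s=r.state(); print(s)
for n in ["scene","top","wrist"]:
    im=r.read_camera(n); cv2.imwrite(f"pics/{n}0.png",im[:,:,::-1])
    c=r.calibration(n); print(n,c)
E
```

```text
pics
{'time_s': 0.0, 'q': array([-1.45229403e+00,  1.81519883e-01,  1.60796564e+00, -5.02350061e-06,
        1.35377230e+00, -2.06271078e-01]), 'qd': array([ 2.28215325e-03, -1.63014423e-03, -1.98647120e-03, -1.67365701e-03,
       -7.49792167e-05,  1.86393417e-03]), 'joint_efforts': array([ 6.74431067e-05, -4.33861220e+01, -3.41854370e+01,  7.03266333e-02,
        3.86727252e-02, -1.26663354e-04]), 'tool_pos': array([ 0.18345126, -0.544437  ,  0.25184248]), 'tool_rot': array([[ 9.47722752e-01,  3.19094882e-01, -2.01735645e-04],
       [ 3.19094769e-01, -9.47721371e-01,  1.65290707e-03],
       [ 3.36245005e-04, -1.63087043e-03, -9.99998614e-01]]), 'contact_force': array([ 0.91589236,  0.18561715, -0.12435626]), 'wrist_torque': array([0.029768  , 0.02757809, 0.00158784]), 'gripper_width': 0.08819382734237166}
scene {'vertical_fov': 44.815853020202866, 'cx': 254.54442684431305, 'cy': 184.1162066812656, 'pose': array([[-0.89134074, -0.33945168,  0.30047336,  0.1658832 ],
       [-0.45328376,  0.65748884, -0.60186565,  0.87464826],
       [ 0.00674643, -0.67266706, -0.73991453,  1.12113521],
       [ 0.        ,  0.        ,  0.        ,  1.        ]])}
top {'vertical_fov': 53.197270920805856, 'cx': 254.20998685237882, 'cy': 189.63375495108988, 'pose': array([[ 0.02400557, -0.9876378 ,  0.15490416,  0.41625405],
       [-0.99952559, -0.02072048,  0.02278735,  0.02955938],
       [-0.01929596, -0.1553777 , -0.98766666,  1.19779988],
       [ 0.        ,  0.        ,  0.        ,  1.        ]])}
wrist {'vertical_fov': 70.97352964111676, 'cx': 258.67852622918406, 'cy': 194.4816656052138, 'pose': array([[ 0.31812686, -0.89807284, -0.30374409,  0.26358668],
       [-0.94804487, -0.302199  , -0.0994318 , -0.51771278],
       [-0.00249416,  0.31959495, -0.94755097,  0.38479558],
       [ 0.        ,  0.        ,  0.        ,  1.        ]])}
```

View pics/scene0.png

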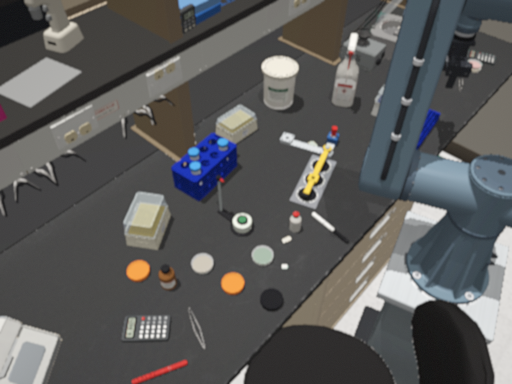

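View pics/top0.png

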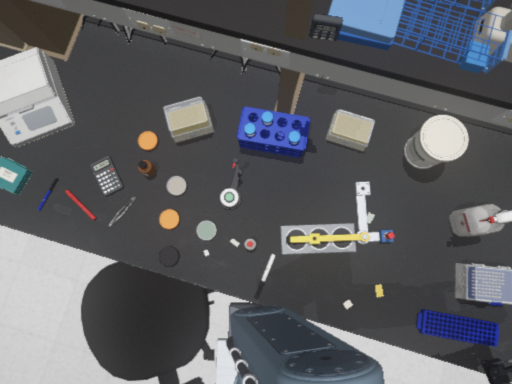

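View pics/wrist0.png

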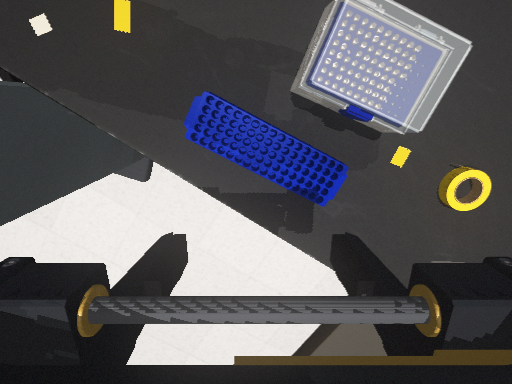

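```bash
cat > h.py <<'E'
import numpy as np, cv2
from plant import r
def K(n):
    c=r.calibration(n); f=192/np.tan(np.radians(c['vertical_fov'])/2); return f,c['cx'],c['cy'],np.array(c['pose'])
def p2w(n,rc,z,k=None):
    f,cx,cy,P=k or K(n); d=P[:3,:3]@np.array([(rc[1]-cx)/f,(rc[0]-cy)/f,1]); o=P[:3,3]; return o+d*(z-o[2])/d[2]
def w2p(n,p,k=None):
    f,cx,cy,P=k or K(n); q=P[:3,:3].T@(np.array(p)-P[:3,3]); return np.array([cy+f*q[1]/q[2],cx+f*q[0]/q[2]])
def save(n,name,crop=None,scale=1):
    im=r.read_camera(n)
    o=im[:,:,::-1]
    if crop: a,b,c,d=crop; o=o[a:b,c:d]
    if scale!=1: o=cv2.resize(o,None,fx=scale,fy=scale,interpolation=cv2.INTER_CUBIC)
    cv2.imwrite(f"pics/{name}.png",o); return im
E
python3 - <<'E'
from h import *
Z=dict(pivot=.030,bar_hole=.03,lock_hole=.014,park_hole=.03,pin_tip=.004,ring_1=0,ring_2=0,ring_3=0,camera=0,view_mark=.15,dish_tan=0,dish_pink=0,dish_green=0,reagent_drop=0,reagent_amber=0,pin=.004)
for n in ["top","scene"]:
    im=save(n,n+"1"); k=K(n)
    for q,z in Z.items():
        for d in r.spot_point(n,q)[:3]:
            print(n,q,round(d['p'],2),np.round(d['at'],1),np.round(p2w(n,d['at'],z,k)[:2],4))
im=r.read_camera("top")[:,:,::-1]
cv2.imwrite("pics/crop_d.png",cv2.resize(im[120:280,100:300],None,fx=4,fy=3.7,interpolation=cv2.INTER_CUBIC))
cv2.imwrite("pics/crop_c.png",cv2.resize(im[170:270,265:415],None,fx=5,fy=5,interpolation=cv2.INTER_CUBIC))
E
```

```text
top pivot 0.87 [232.6 365.6] [ 0.4754 -0.2823]
top bar_hole 0.77 [238.6 314.9] [ 0.4539 -0.13  ]
top park_hole 0.92 [235. 388.] [ 0.4698 -0.3491]
top pin_tip 0.64 [235.9 387.1] [ 0.4682 -0.3547]
top pin_tip 0.32 [237. 316.] [ 0.4597 -0.1369]
top ring_1 0.79 [240.5 316.7] [ 0.4492 -0.1396]
top ring_1 0.74 [239.7 340.6] [ 0.4534 -0.2131]
top ring_1 0.62 [240.4 294. ] [ 0.4478 -0.0697]
top ring_2 0.79 [240.5 316.7] [ 0.4492 -0.1396]
top ring_2 0.74 [239.7 340.6] [ 0.4534 -0.2131]
top ring_2 0.62 [240.4 294. ] [ 0.4478 -0.0697]
top ring_3 0.79 [240.5 316.7] [ 0.4492 -0.1396]
top ring_3 0.74 [239.7 340.6] [ 0.4534 -0.2131]
top ring_3 0.62 [240.4 294. ] [ 0.4478 -0.0697]
top camera 0.74 [196.5 226.7] [0.5803 0.1436]
top camera 0.42 [230.  205.7] [0.4735 0.2054]
top view_mark 0.88 [187.3 226.4] [0.5855 0.131 ]
top dish_tan 0.78 [220.2 168.4] [0.5014 0.3241]
top dish_tan 0.57 [138.7 146.5] [0.7642 0.4111]
top dish_tan 0.52 [255.3 170.2] [0.3931 0.3121]
top dish_pink 0.3 [231.6 385.5] [ 0.4814 -0.3515]
top dish_green 0.53 [232.7 203.7] [0.465  0.2113]
top reagent_drop 0.61 [183.7 177.1] [0.61
[... 882 characters left out ...]
5 [167.7 321.4] [ 0.455  -0.2071]
scene ring_3 0.71 [178.5 309.7] [ 0.4711 -0.1429]
scene ring_3 0.56 [191.9 308.3] [ 0.4526 -0.0864]
scene camera 0.95 [226.1 244.4] [0.5709 0.1288]
scene dish_tan 0.9 [285.8 228.6] [0.5147 0.3274]
scene dish_tan 0.83 [271.9 138.7] [0.7575 0.4032]
scene dish_tan 0.74 [263.6 201.2] [0.6175 0.301 ]
scene dish_pink 0.51 [152.1 326.5] [ 0.4671 -0.2861]
scene dish_pink 0.37 [146.5 327.6] [ 0.4739 -0.3146]
scene dish_green 0.71 [141.6 331.9] [ 0.4694 -0.3455]
scene reagent_drop 0.56 [225.9 242. ] [0.5777 0.1314]
scene reagent_drop 0.54 [229.5 295. ] [0.4305 0.0707]
scene reagent_amber 0.81 [285.  169.3] [0.659  0.3988]
scene pin 0.53 [140.  331.9] [ 0.4713 -0.3491]
```

View pics/crop_d.png

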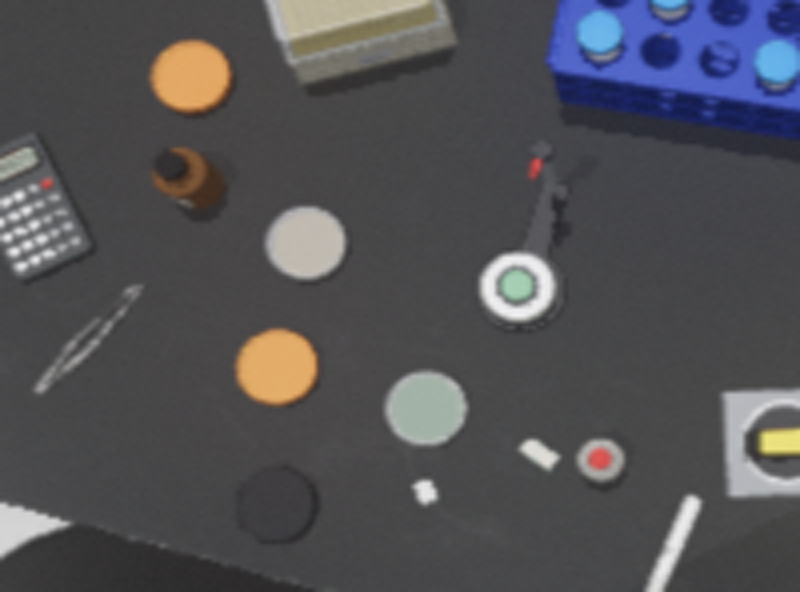

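View pics/crop_c.png

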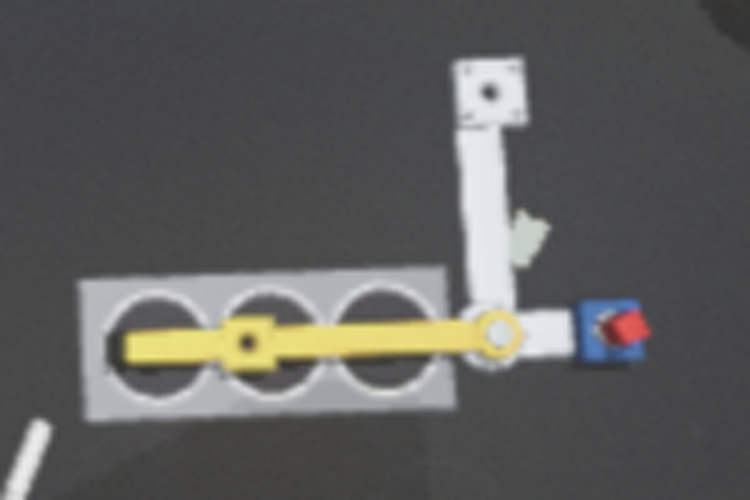

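Run:
```python
from h import *
im=cv2.imread("pics/scene1.png"); cv2.imwrite("pics/cs.png",cv2.resize(im[20:120,360:512],None,fx=5,fy=5,interpolation=cv2.INTER_CUBIC))
print(p2w("scene",[66,475],0))
t=cv2.imread("pics/top1.png")[:,:,::-1]; print(t[186,176],t[230,206],t[218,169],t[200,229])
print(cv2.imread("pics/scene1.png")[263,201,::-1],p2w("scene",[263,201],.013),p2w("top",[186,176],.013))
```

```text
[ 0.09573627 -1.07266504  0.        ]
[192 185 177] [164 179 168] [226 172 104] [143 177 156]
[209 202 188] [0.61381112 0.30627135 0.013     ] [0.60848292 0.30319465 0.013     ]
```

View pics/cs.png

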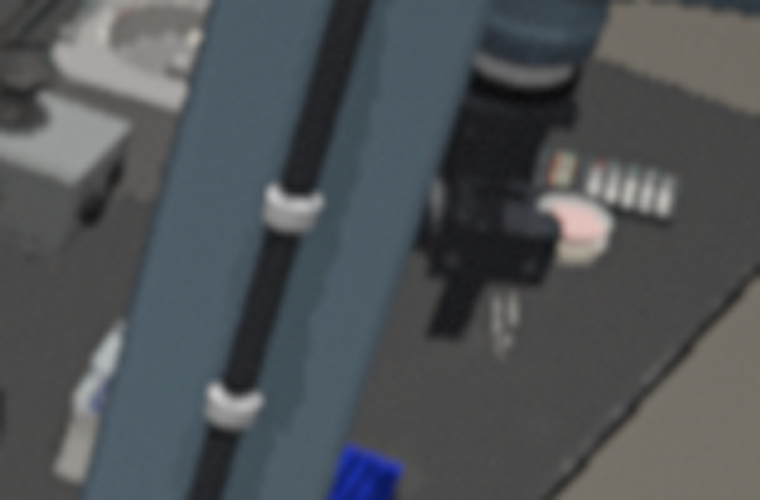

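>>> play_rows(
  moves=[
    {"linear": [0,0,-1.6],"turn": 0.108,"claw": 1},
    {"linear": [0,0,-1.6],"turn": 0.108,"claw": 1},
    {"linear": [0,0,-1.6],"turn": 0.109,"claw": 1},
  ],
)

```text
time_s: 2.15
tool_pos: [0.1835, -0.5447, 0.301]
tool_rot: [[1.0, -0.006, -0.0], [-0.006, -1.0, 0.001], [-0.0, -0.001, -1.0]]
contact_force: [0.6, -0.2, 0.3]
gripper_width: 0.088
```

>>> play_rows(
  moves=[
    {"linear": [3.3,-2.4,0],"turn": 0,"claw": 1},
    {"linear": [3.3,-2.4,0],"turn": 0,"claw": 1},
    {"linear": [3.3,-2.4,0],"turn": 0,"claw": 1},
    {"linear": [3.3,-2.4,0],"turn": 0,"claw": 1},
    {"linear": [3.3,-2.4,0],"turn": 0,"claw": 1},
    {"linear": [3.3,-2.4,0],"turn": 0,"claw": 1},
    {"linear": [3.3,-2.4,0],"turn": 0,"claw": 1},
    {"linear": [3.3,-2.4,0],"turn": 0,"claw": 1},
    {"linear": [3.3,-2.4,0],"turn": 0,"claw": 1},
    {"linear": [3.3,-2.4,0],"turn": 0,"claw": 1},
    {"linear": [3.3,-2.4,0],"turn": 0,"claw": 1},
    {"linear": [3.3,-2.4,0],"turn": 0,"claw": 1},
  ],
)

```text
time_s: 3.15
tool_pos: [0.581, -0.2555, 0.3008]
tool_rot: [[1.0, -0.0, 0.0], [-0.0, -1.0, -0.0], [0.0, 0.0, -1.0]]
contact_force: [1.2, -0.3, 0.0]
gripper_width: 0.0879
```

>>> play_rows(
  moves=[
    {"linear": [0,-2,0],"turn": 0,"claw": 1},
    {"linear": [0,-2,0],"turn": 0,"claw": 0.6},
    {"linear": [0,0,0],"turn": 0,"claw": 0.6},
    {"linear": [0,0,0],"turn": 0,"claw": 0.6},
  ],
)

```text
time_s: 3.48
tool_pos: [0.5798, -0.2162, 0.3007]
tool_rot: [[1.0, 0.002, -0.0], [0.002, -1.0, -0.0], [-0.0, 0.0, -1.0]]
contact_force: [0.0, -0.2, -0.6]
gripper_width: 0.0702
```

Run:
```python
from h import *
s=r.state();print(s['time_s'],s['tool_pos'],s['tool_rot'],s['q'],s['gripper_width'])
save("wrist","w1",None,1.5)
Z=dict(pivot=.037,bar_hole=.03,lock_hole=.014,park_hole=.03,pin_tip=.004,ring_1=0,camera=0,pin=.004)
k=K("wrist")
for q,z in Z.items():
    for d in r.spot_point("wrist",q)[:3]:
        print(q,round(d['p'],2),np.round(d['at'],1),np.round(p2w("wrist",d['at'],z,k)[:2],4))
save("top","top2",None,1.5)
```

```text
3.4833 [ 0.57982596 -0.21620761  0.30072661] [[ 9.99998386e-01  1.79598697e-03 -5.50016385e-05]
 [ 1.79597133e-03 -9.99998347e-01 -2.83165722e-04]
 [-5.55101095e-05  2.83066483e-04 -9.99999958e-01]] [-5.48311317e-01  2.42535609e-01  1.43648834e+00 -2.71918673e-04
  1.46246804e+00  1.02071842e+00] 0.07015929706302813
pivot 0.87 [231.9 297.7] [ 0.4656 -0.28  ]
bar_hole 0.84 [233.9 203.8] [ 0.4585 -0.125 ]
bar_hole 0.71 [234.5 296.3] [ 0.4573 -0.279 ]
lock_hole 0.67 [135.4 303.4] [ 0.6178 -0.2849]
park_hole 0.8 [225.  333.9] [ 0.4747 -0.3401]
pin_tip 0.65 [225.6 219.2] [ 0.4614 -0.1472]
pin_tip 0.63 [219.8 333.8] [ 0.4724 -0.347 ]
ring_1 0.88 [222.  256.1] [ 0.4665 -0.2118]
ring_1 0.72 [229.5 180.8] [ 0.4519 -0.0779]
ring_1 0.68 [227.4 217.4] [ 0.456  -0.1432]
camera 0.68 [160.8  45.2] [0.5757 0.1318]
camera 0.59 [229.3 178.6] [ 0.4523 -0.074 ]
pin 0.76 [223.4 328.7] [ 0.4655 -0.3387]
pin 0.47 [136.8 298.4] [ 0.6145 -0.2788]
```

View pics/w1.png

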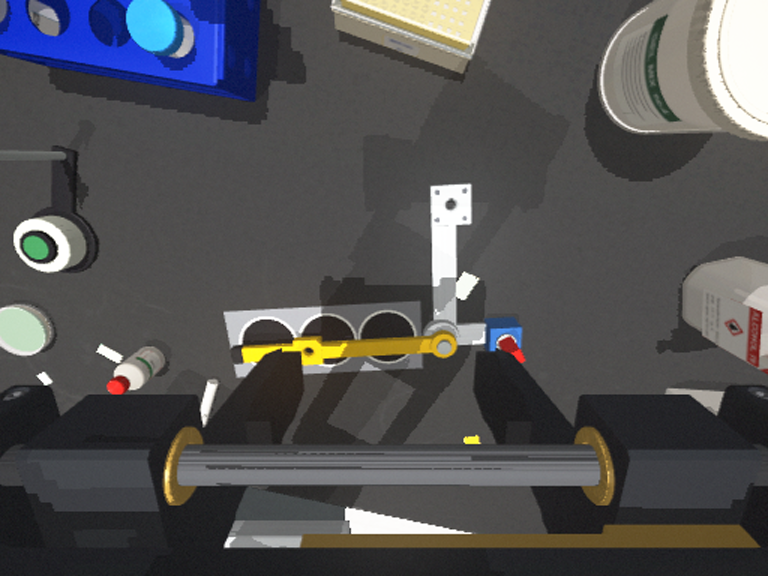

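View pics/top2.png

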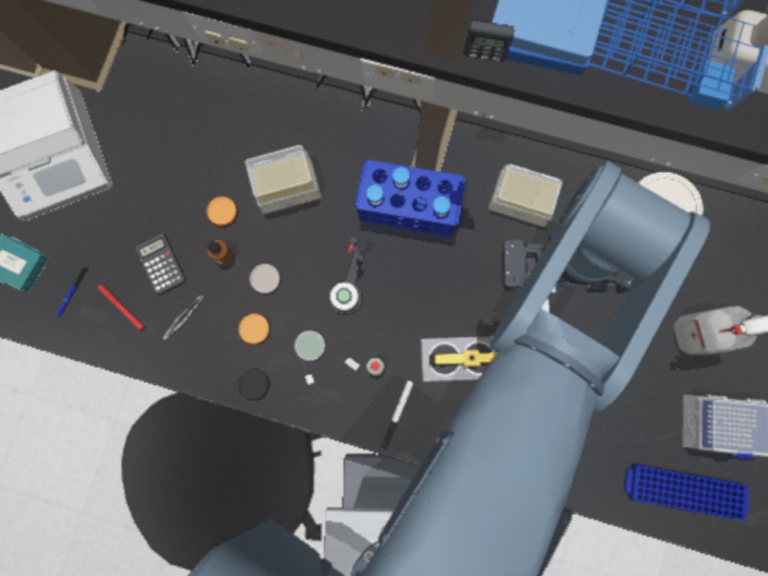

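>>> play_rows(
  moves=[
    {"linear": [-2,3.2,2.5],"turn": 0,"claw": 0.6},
    {"linear": [-2,3.2,2.5],"turn": 0,"claw": 0.6},
    {"linear": [-2,3.2,2.5],"turn": 0,"claw": 0.6},
    {"linear": [-2,3.2,2.5],"turn": 0,"claw": 0.6},
    {"linear": [0,0,0],"turn": 0,"claw": 0.6},
    {"linear": [0,0,0],"turn": 0,"claw": 0.6},
  ],
)

```text
time_s: 4.48
tool_pos: [0.5042, -0.3357, 0.207]
tool_rot: [[1.0, -0.004, -0.002], [-0.004, -1.0, 0.003], [-0.002, -0.003, -1.0]]
contact_force: [0.1, 0.5, 1.3]
gripper_width: 0.0531
```

Run:
```python
from h import *
k=K("wrist"); import pickle; 
im=save("wrist","w2",None,1.5); pickle.dump((im,k),open("w2.pkl","wb"))
o=im[:,:,::-1]
cv2.imwrite("pics/w2c.png",cv2.resize(o[90:240,160:360],None,fx=4,fy=4,interpolation=cv2.INTER_CUBIC))
cv2.imwrite("pics/w2d.png",cv2.resize(o[0:150,160:360],None,fx=4,fy=4,interpolation=cv2.INTER_CUBIC))
```

```text
(no output)
```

View pics/w2.png

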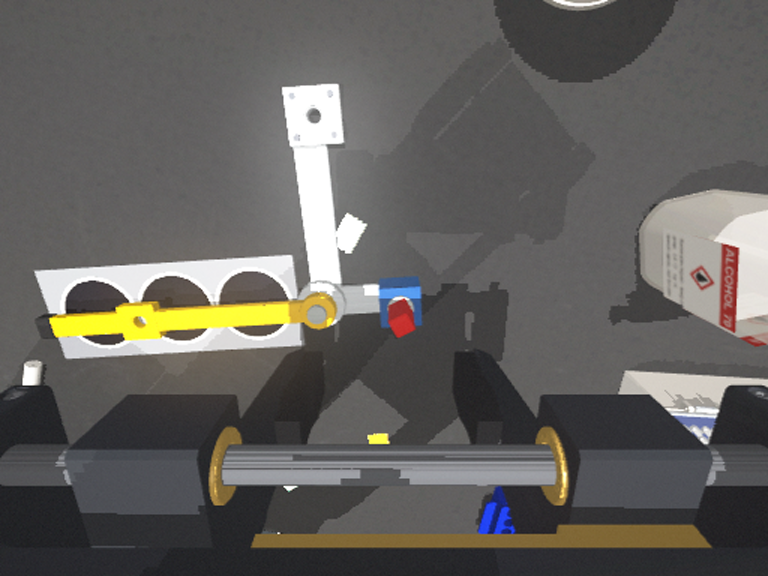

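View pics/w2c.png

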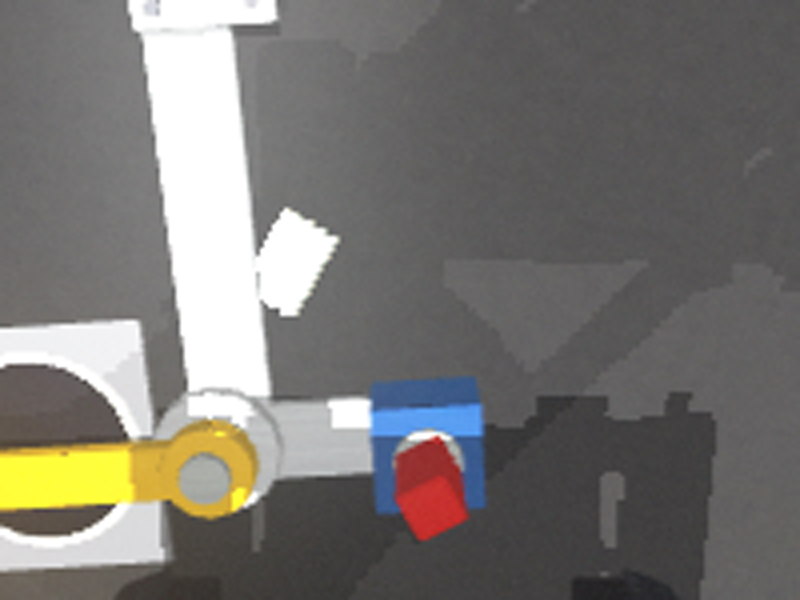

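Run:
```python
from h import *
import pickle
im,k=pickle.load(open("w2.pkl","rb"))
def W(c,rw,z): return p2w(0,[rw,c],z,k)
for n,c,rw,z in [("cap",211.25,209.5,.037),("lock",209.3,76.7,.014),("barh",93.3,214,.03),("pintop",268.4,216.4,.068)]:
    print(n,np.round(W(c,rw,z),4))
cs=[(395,490),(450,473),(468,518),(421,541)]
P=[W(160+a/4,90+b/4,.068)[:2] for a,b in cs]
for i in range(4):
    d=P[(i+1)%4]-P[i]; print(np.linalg.norm(d),np.degrees(np.arctan2(d[1],d[0])))
print(np.mean(P,0))
# red mask top face
o=im[:,:,::-1]; cv2.imwrite("pics/w2e.png",cv2.resize(o[190:235,250:290],None,fx=14,fy=13,interpolation=cv2.INTER_CUBIC))
cv2.imwrite("pics/w2f.png",cv2.resize(o[165:240,10:240],None,fx=3.4,fy=3.4,interpolation=cv2.INTER_CUBIC))
```

```text
cap [ 0.4669 -0.2769  0.037 ]
lock [ 0.6167 -0.2801  0.014 ]
barh [ 0.4586 -0.1279  0.03  ]
pintop [ 0.4711 -0.3451  0.068 ]
0.01571801502350066 -71.72755034408564
0.014261355937362798 -159.04033503843135
0.01463200513507676 118.17316915686018
0.016877190422562787 24.984313783193585
[ 0.47105214 -0.34506263]
```

View pics/w2e.png

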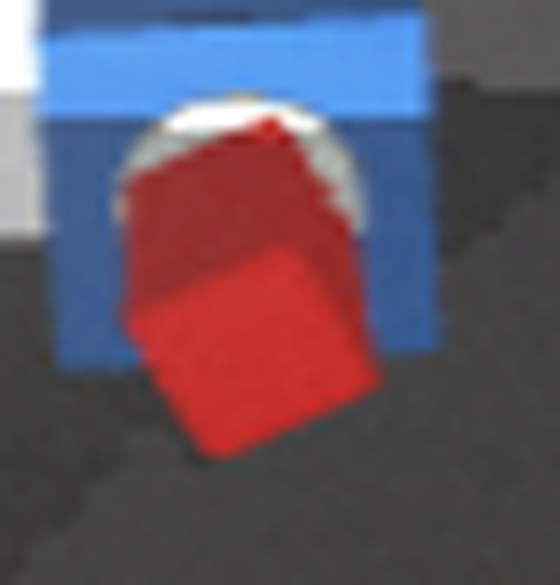

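View pics/w2f.png

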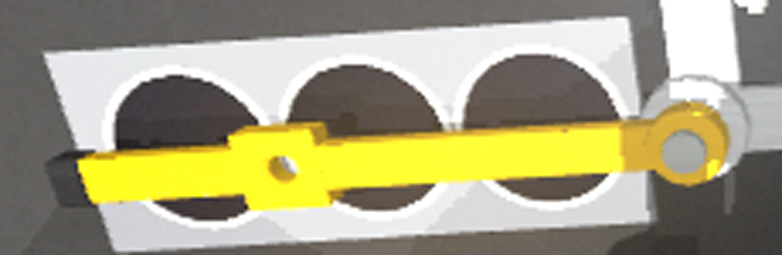

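View pics/w2d.png

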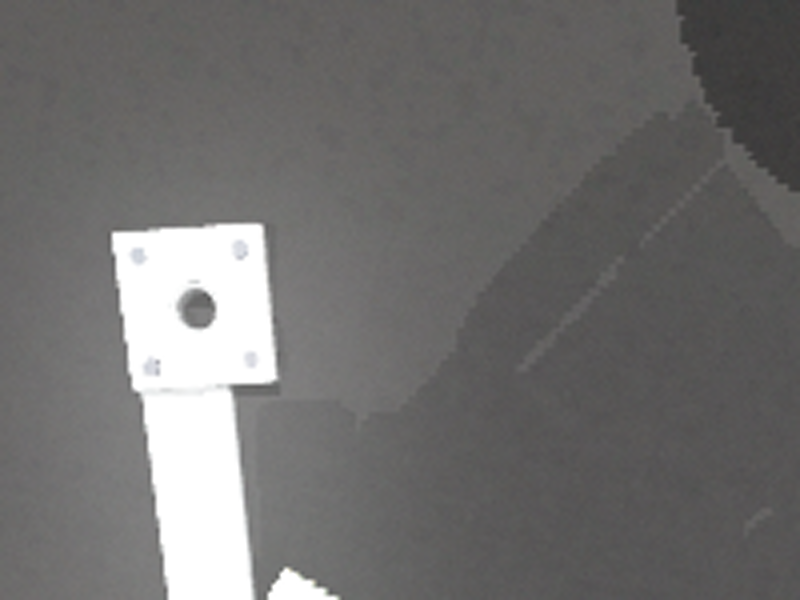

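>>> play_rows(
  moves=[
    {"linear": [0,0,0],"turn": -0.103,"claw": 0.6},
    {"linear": [0,0,0],"turn": -0.103,"claw": 0.6},
    {"linear": [0,0,0],"turn": -0.103,"claw": 0.6},
    {"linear": [0,0,0],"turn": -0.103,"claw": 0.6},
    {"linear": [0,0,0],"turn": 0,"claw": 0.6},
    {"linear": [0,0,0],"turn": 0,"claw": 0.6},
    {"linear": [0,0,0],"turn": 0,"claw": 0.6},
  ],
)

```text
time_s: 5.12
tool_pos: [0.5068, -0.3343, 0.2096]
tool_rot: [[0.917, 0.399, 0.001], [0.399, -0.917, -0.001], [0.001, 0.001, -1.0]]
contact_force: [0.6, -0.6, 0.2]
gripper_width: 0.0531
```

```bash
cat >> h.py <<'E'
def to(x,y,z):
    s=r.state(); d=np.array([x,y,z])-s['tool_pos']; R=s['tool_rot']
    print("t",round(s['time_s'],2),"pos",np.round(s['tool_pos'],4),"az",round(float(np.arctan2(R[1,0],R[0,0])),4),"tool cm:",np.round(R.T@d*100,2),"w",round(s['gripper_width'],4),"F",np.round(s['contact_force'],1))
E
python3 - <<'E'
from h import *
to(.471,-.345,.1)
k=K("wrist"); im=save("wrist","w3")
cv2.imwrite("pics/w3c.png",cv2.resize(im[140:260,180:340,::-1],None,fx=5,fy=5,interpolation=cv2.INTER_CUBIC))
E
```

```text
t 5.12 pos [ 0.5068 -0.3343  0.2096] az 0.4101 tool cm: [-3.72 -0.46 10.96] w 0.0531 F [ 0.6 -0.6  0.2]
```

View pics/w3c.png

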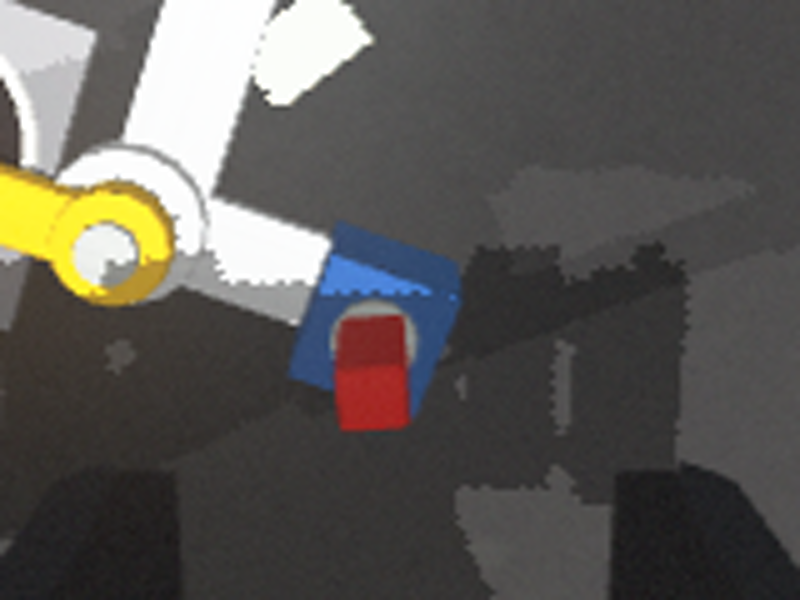

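Run:
```python
from h import *
print(p2w("wrist",[219.6,254.8],.068), p2w("wrist",[140+256/5,180+104/5],.037))
```

```text
[ 0.47057687 -0.34510612  0.068     ] [ 0.46601833 -0.27663526  0.037     ]
```

>>> play_rows(
  moves=[
    {"linear": [-1.24,-0.15,1],"turn": 0,"claw": 0.6},
    {"linear": [-1.24,-0.15,3],"turn": 0,"claw": 0.6},
    {"linear": [-1.24,-0.15,3],"turn": 0,"claw": 0.6},
    {"linear": [0,0,3],"turn": 0,"claw": 0.6},
    {"linear": [0,0,1.5],"turn": 0,"claw": 0.6},
    {"linear": [0,0,0],"turn": 0,"claw": 0.6},
    {"linear": [0,0,0],"turn": 0,"claw": 0.6},
    {"linear": [0,0,0],"turn": 0,"claw": 0.6},
  ],
)

```text
time_s: 5.83
tool_pos: [0.471, -0.3463, 0.0952]
tool_rot: [[0.917, 0.4, 0.002], [0.4, -0.917, -0.002], [0.001, 0.002, -1.0]]
contact_force: [-0.5, -0.1, 0.7]
gripper_width: 0.0528
```

Run:
```python
from h import *
to(.4708,-.3451,.053)
```

```text
t 5.83 pos [ 0.471  -0.3463  0.0952] az 0.4113 tool cm: [ 0.03 -0.13  4.22] w 0.0528 F [-0.5 -0.1  0.7]
```

>>> play_rows(
  moves=[
    {"linear": [0,-0.1,2],"turn": 0,"claw": 0.6},
    {"linear": [0,0,1.6],"turn": 0,"claw": 0.6},
    {"linear": [0,0,0.6],"turn": 0,"claw": 0.6},
    {"linear": [0,0,0],"turn": 0,"claw": 0.6},
    {"linear": [0,0,0],"turn": 0,"claw": 0.1},
    {"linear": [0,0,0],"turn": 0,"claw": 0.1},
    {"linear": [0,0,0],"turn": 0,"claw": 0.05},
    {"linear": [0,0,0],"turn": 0,"claw": 0.05},
    {"linear": [0,0,0],"turn": 0,"claw": 0.05},
    {"linear": [0,0,0],"turn": 0,"claw": 0.05},
  ],
  newtons=35,
)

```text
time_s: 6.67
tool_pos: [0.4698, -0.3449, 0.0521]
tool_rot: [[0.916, 0.4, 0.0], [0.4, -0.916, -0.001], [0.0, 0.001, -1.0]]
contact_force: [-0.0, -0.4, 3.5]
gripper_width: 0.0159
```

>>> play_rows(
  moves=[
    {"linear": [0,0,-1.5],"turn": 0,"claw": 0.05},
    {"linear": [0,0,-2],"turn": 0,"claw": 0.05},
    {"linear": [0,0,-1.2],"turn": 0,"claw": 0.05},
    {"linear": [0,0,0],"turn": 0,"claw": 0.05},
    {"linear": [0,0,0],"turn": 0,"claw": 0.05},
  ],
)

```text
time_s: 7.08
tool_pos: [0.4699, -0.3451, 0.0993]
tool_rot: [[0.916, 0.4, 0.001], [0.4, -0.916, -0.001], [0.001, 0.002, -1.0]]
contact_force: [0.1, 0.5, -1.2]
gripper_width: 0.0157
```

>>> play_rows(
  moves=[
    {"linear": [0.6,-1.7,0],"turn": 0,"claw": 0.05},
    {"linear": [1.26,-3.4,0],"turn": 0,"claw": 0.05},
    {"linear": [1.26,-3.4,0],"turn": 0,"claw": 0.05},
    {"linear": [1.26,-3.4,0],"turn": 0,"claw": 0.05},
    {"linear": [1.26,-3.4,0],"turn": 0,"claw": 0.05},
    {"linear": [1.26,-3.4,0],"turn": 0,"claw": 0.05},
    {"linear": [0.65,-1.7,0],"turn": 0,"claw": 0.05},
    {"linear": [0,0,0],"turn": 0,"claw": 0.05},
    {"linear": [0,0,0],"turn": 0,"claw": 0.05},
    {"linear": [0,0,0],"turn": 0,"claw": 0.05},
  ],
)

```text
time_s: 7.92
tool_pos: [0.4572, -0.1281, 0.0983]
tool_rot: [[0.916, 0.4, -0.0], [0.4, -0.916, -0.0], [-0.0, 0.0, -1.0]]
contact_force: [0.4, 0.4, 0.2]
gripper_width: 0.0158
```

Run:
```python
from h import *
to(.4573,-.1275,.066)
im=save("wrist","w4",None,1.5)
im=save("scene","s4")
cv2.imwrite("pics/s4c.png",cv2.resize(im[100:220,250:390,::-1],None,fx=5,fy=5,interpolation=cv2.INTER_CUBIC))
```

```text
t 7.92 pos [ 0.4572 -0.1281  0.0983] az 0.4119 tool cm: [ 0.03 -0.05  3.23] w 0.0158 F [0.4 0.4 0.2]
```

View pics/w4.png

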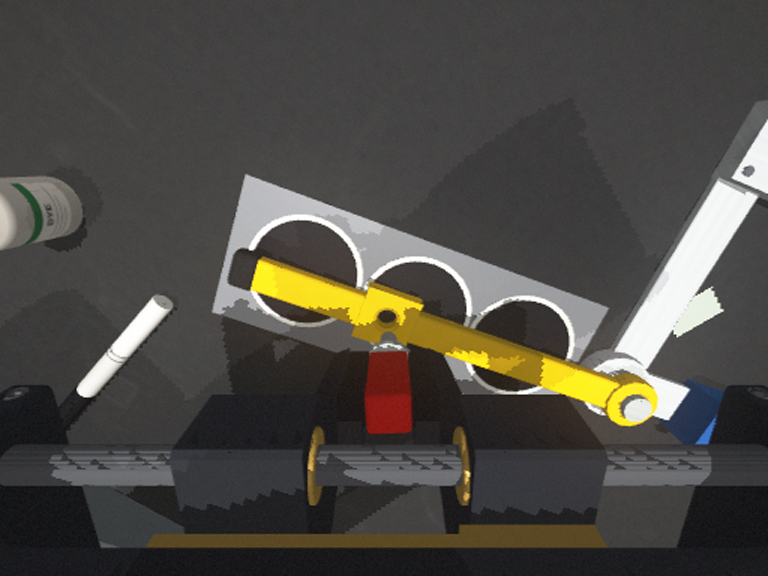

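View pics/s4c.png

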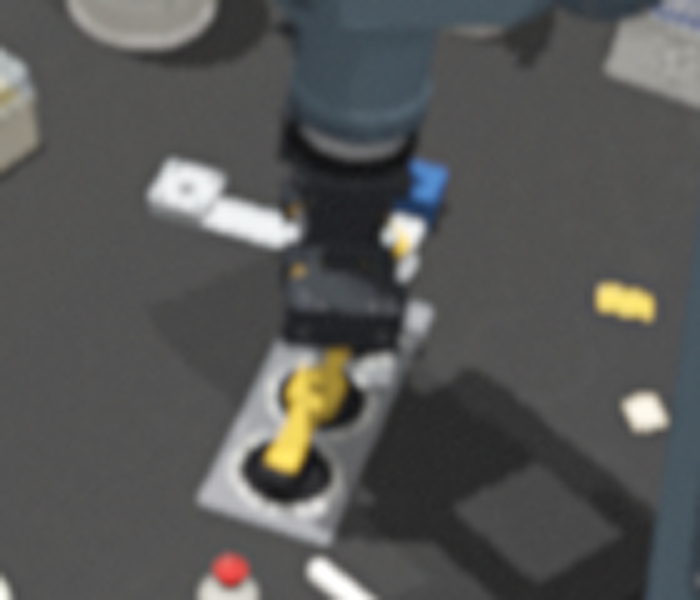

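Run:
```python
from h import *
print(p2w("wrist",[211.3,258.7],.03))
im=cv2.imread("pics/w4.png"); cv2.imwrite("pics/w4c.png",cv2.resize(im[270:450,300:480],None,fx=4,fy=3.3,interpolation=cv2.INTER_CUBIC))
s=r.state();p=s['tool_pos']
for dx in (0,.001,.002): 
  for z in (.0502,.0762,.0803,.1143): print(dx,z,w2p("wrist",[p[0]+dx,p[1],z])*1.5)
```

```text
[ 0.45934923 -0.12753905  0.03      ]
0 0.0502 [336.91992533 388.52073657]
0 0.0762 [362.63789653 388.53101619]
0 0.0803 [367.37366154 388.5329091 ]
0 0.1143 [416.93278279 388.55271818]
0.001 0.0502 [335.21618582 389.33267902]
0.001 0.0762 [360.73593521 389.45818063]
0.001 0.0803 [365.43636751 389.48129652]
0.001 0.1143 [414.6475489  389.72330841]
0.002 0.0502 [333.50738942 390.1470314 ]
0.002 0.0762 [358.8275263  390.38848812]
0.002 0.0803 [363.49235556 390.43297265]
0.002 0.1143 [412.35253024 390.89891079]
```

View pics/w4c.png

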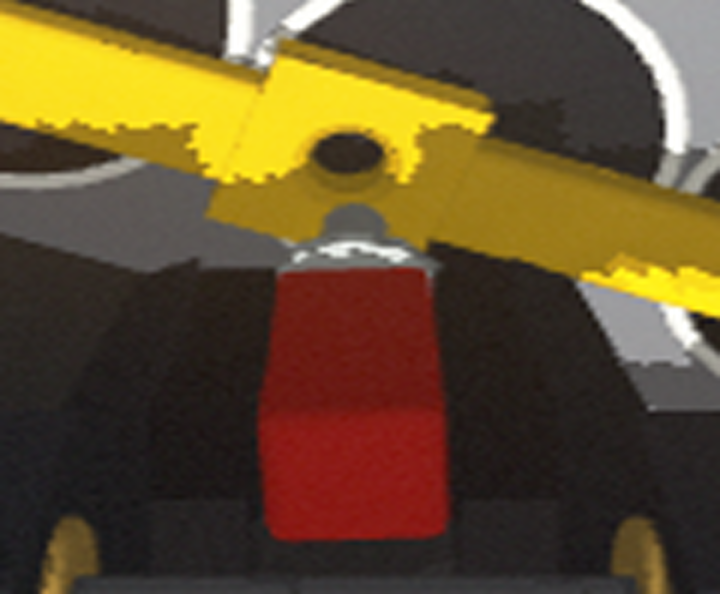

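>>> play_rows(
  moves=[
    {"linear": [0.05,0,1.2],"turn": 0,"claw": 0.05},
    {"linear": [0,0,0.8],"turn": 0,"claw": 0.05},
    {"linear": [0,0,0.6],"turn": 0,"claw": 0.05},
    {"linear": [0,0,0.5],"turn": 0,"claw": 0.05},
    {"linear": [0,0,0.1],"turn": 0,"claw": 0.05},
    {"linear": [0,0,0],"turn": 0,"claw": 0.05},
    {"linear": [0,0,0],"turn": 0,"claw": 0.05},
  ],
)

```text
time_s: 8.6
tool_pos: [0.4577, -0.1275, 0.0667]
tool_rot: [[0.916, 0.4, 0.0], [0.4, -0.916, -0.0], [-0.0, 0.0, -1.0]]
contact_force: [-0.4, -0.6, -1.0]
gripper_width: 0.0157
```

Run:
```python
from h import *
to(.4573,-.1275,.066)
im=save("wrist","w5")
cv2.imwrite("pics/w5c.png",cv2.resize(im[150:310,180:340,::-1],None,fx=4,fy=3.5,interpolation=cv2.INTER_CUBIC))
# drag waypoints, current yaw
s=r.state(); R=s['tool_rot'];az=np.arctan2(R[1,0],R[0,0])
piv=np.array([.4667,-.2768]); th0=np.radians(93.3)
prev=None
off=None
for i in range(0,24):
    th=1.65*i/22
    P=piv+.15*np.array([np.cos(th0-th),np.sin(th0-th)])
    if prev is not None:
        d=P-prev; print(i,round(th,3),np.round(P,4),"tool",np.round([100*(d@[np.cos(az),np.sin(az)]),100*(d@[np.sin(az),-np.cos(az)])],2))
    prev=P
```

```text
t 8.6 pos [ 0.4577 -0.1275  0.0667] az 0.4117 tool cm: [-0.04 -0.01  0.07] w 0.0157 F [-0.4 -0.6 -1. ]
1 0.075 [ 0.4693 -0.1268] tool [1.04 0.43]
2 0.15 [ 0.4805 -0.1274] tool [1.   0.51]
3 0.225 [ 0.4917 -0.1289] tool [0.96 0.58]
4 0.3 [ 0.5027 -0.1312] tool [0.92 0.65]
5 0.375 [ 0.5135 -0.1343] tool [0.87 0.72]
6 0.45 [ 0.5241 -0.1382] tool [0.81 0.78]
7 0.525 [ 0.5343 -0.1429] tool [0.75 0.84]
8 0.6 [ 0.5441 -0.1483] tool [0.68 0.89]
9 0.675 [ 0.5535 -0.1545] tool [0.62 0.94]
10 0.75 [ 0.5625 -0.1613] tool [0.54 0.98]
11 0.825 [ 0.5708 -0.1688] tool [0.47 1.02]
12 0.9 [ 0.5786 -0.1769] tool [0.39 1.05]
13 0.975 [ 0.5858 -0.1856] tool [0.31 1.08]
14 1.05 [ 0.5923 -0.1948] tool [0.23 1.1 ]
15 1.125 [ 0.5981 -0.2044] tool [0.14 1.12]
16 1.2 [ 0.6031 -0.2145] tool [0.06 1.12]
17 1.275 [ 0.6074 -0.2249] tool [-0.02  1.12]
18 1.35 [ 0.6109 -0.2356] tool [-0.11  1.12]
19 1.425 [ 0.6136 -0.2465] tool [-0.19  1.11]
20 1.5 [ 0.6155 -0.2576] tool [-0.27  1.09]
21 1.575 [ 0.6165 -0.2688] tool [-0.35  1.07]
22 1.65 [ 0.6167 -0.28  ] tool [-0.43  1.04]
23 1.725 [ 0.616  -0.2913] tool [-0.51  1.  ]
```

View pics/w5c.png

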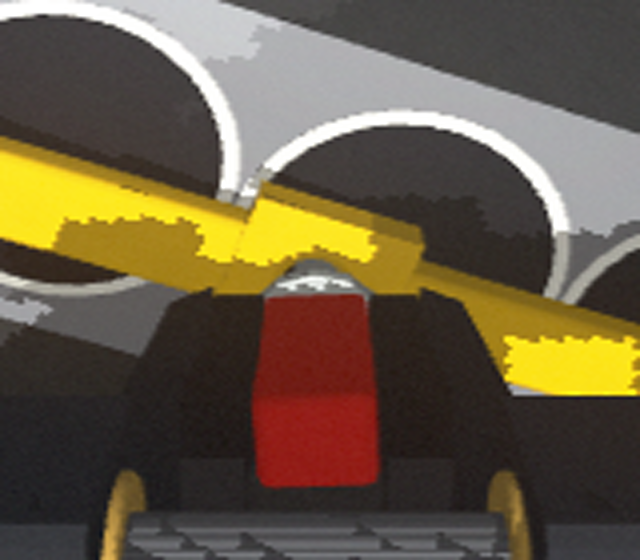

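>>> play_rows(
  moves=[
    {"linear": [1.0,0.43,0],"turn": 0,"claw": 0.05},
    {"linear": [1.0,0.51,0],"turn": 0,"claw": 0.05},
    {"linear": [0.96,0.58,0],"turn": 0,"claw": 0.05},
    {"linear": [0.92,0.65,0],"turn": 0,"claw": 0.05},
    {"linear": [0.87,0.72,0],"turn": 0,"claw": 0.05},
    {"linear": [0.81,0.78,0],"turn": 0,"claw": 0.05},
    {"linear": [0.75,0.84,0],"turn": 0,"claw": 0.05},
    {"linear": [0.68,0.89,0],"turn": 0,"claw": 0.05},
    {"linear": [0.62,0.94,0],"turn": 0,"claw": 0.05},
    {"linear": [0.54,0.98,0],"turn": 0,"claw": 0.05},
    {"linear": [0.47,1.02,0],"turn": 0,"claw": 0.05},
  ],
)

```text
time_s: 9.57
tool_pos: [0.5698, -0.169, 0.0666]
tool_rot: [[0.916, 0.401, -0.002], [0.401, -0.916, 0.001], [-0.001, -0.001, -1.0]]
contact_force: [-1.8, 0.1, -0.3]
gripper_width: 0.0158
```

Run:
```python
from h import *
to(.5694,-.1694,.067)
```

```text
t 9.57 pos [ 0.5698 -0.169   0.0666] az 0.4123 tool cm: [-0.05  0.01 -0.04] w 0.0158 F [-1.8  0.1 -0.3]
```

>>> play_rows(
  moves=[
    {"linear": [0.36,1.05,0],"turn": 0,"claw": 0.05},
    {"linear": [0.3,1.08,0],"turn": 0,"claw": 0.05},
    {"linear": [0.22,1.1,0],"turn": 0,"claw": 0.05},
    {"linear": [0.14,1.12,0],"turn": 0,"claw": 0.05},
    {"linear": [0.06,1.12,0],"turn": 0,"claw": 0.05},
    {"linear": [-0.02,1.12,0],"turn": 0,"claw": 0.05},
    {"linear": [-0.11,1.12,0],"turn": 0,"claw": 0.05},
    {"linear": [-0.19,1.11,0],"turn": 0,"claw": 0.05},
    {"linear": [-0.27,1.09,0],"turn": 0,"claw": 0.05},
    {"linear": [-0.35,1.07,0],"turn": 0,"claw": 0.05},
    {"linear": [-0.43,1.04,0],"turn": 0,"claw": 0.05},
    {"linear": [0,0,0],"turn": 0,"claw": 0.05},
  ],
)

```text
time_s: 10.57
tool_pos: [0.6154, -0.2834, 0.0668]
tool_rot: [[0.917, 0.399, 0.001], [0.399, -0.917, -0.001], [0.0, 0.001, -1.0]]
contact_force: [-0.1, 2.1, -0.5]
gripper_width: 0.0157
```

Run:
```python
from h import *
to(.6153,-.2807,.067)
im=save("wrist","w6")
cv2.imwrite("pics/w6c.png",cv2.resize(im[100:300,150:370,::-1],None,fx=3.4,fy=3,interpolation=cv2.INTER_CUBIC))
```

```text
t 10.57 pos [ 0.6154 -0.2834  0.0668] az 0.4099 tool cm: [ 0.1  -0.25 -0.02] w 0.0157 F [-0.1  2.1 -0.5]
```

View pics/w6c.png

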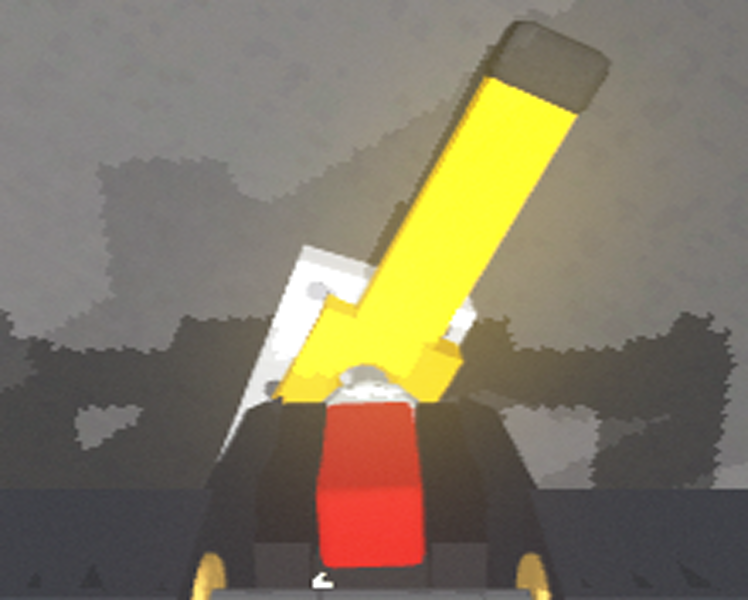

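>>> play_rows(
  moves=[
    {"linear": [0.08,-0.22,0],"turn": 0,"claw": 0.05},
    {"linear": [0,0,0],"turn": 0,"claw": 0.05},
    {"linear": [0,0,0.3],"turn": 0,"claw": 0.05},
    {"linear": [0,0,0.3],"turn": 0,"claw": 0.05},
    {"linear": [0,0,0.2],"turn": 0,"claw": 0.05},
    {"linear": [0,0,0],"turn": 0,"claw": 0.05},
    {"linear": [0,0,0],"turn": 0,"claw": 0.05},
  ],
)

```text
time_s: 11.2
tool_pos: [0.6153, -0.2781, 0.0583]
tool_rot: [[0.916, 0.4, -0.0], [0.4, -0.916, -0.0], [-0.0, 0.0, -1.0]]
contact_force: [1.7, 2.2, -1.8]
gripper_width: 0.0157
```

>>> play_rows(
  moves=[
    {"linear": [-0.05,0.12,0],"turn": 0,"claw": 0.05},
    {"linear": [0,0,0.3],"turn": 0,"claw": 0.05},
    {"linear": [0,0,0.3],"turn": 0,"claw": 0.05},
    {"linear": [0,0,0.05],"turn": 0,"claw": 0.05},
    {"linear": [0,0,0],"turn": 0,"claw": 0.05},
    {"linear": [0,0,0],"turn": 0,"claw": 0.05},
  ],
)

```text
time_s: 11.7
tool_pos: [0.6153, -0.2795, 0.0521]
tool_rot: [[0.916, 0.4, -0.0], [0.4, -0.916, 0.0], [0.0, -0.0, -1.0]]
contact_force: [1.8, 2.3, 1.1]
gripper_width: 0.0158
```

Run:
```python
from h import *
to(.6153,-.2807,.052)
im=save("wrist","w7")
cv2.imwrite("pics/w7c.png",cv2.resize(im[100:300,150:370,::-1],None,fx=3.4,fy=3,interpolation=cv2.INTER_CUBIC))
```

```text
t 11.7 pos [ 0.6153 -0.2795  0.0521] az 0.4117 tool cm: [-0.05  0.11  0.01] w 0.0158 F [1.8 2.3 1.1]
```

View pics/w7c.png

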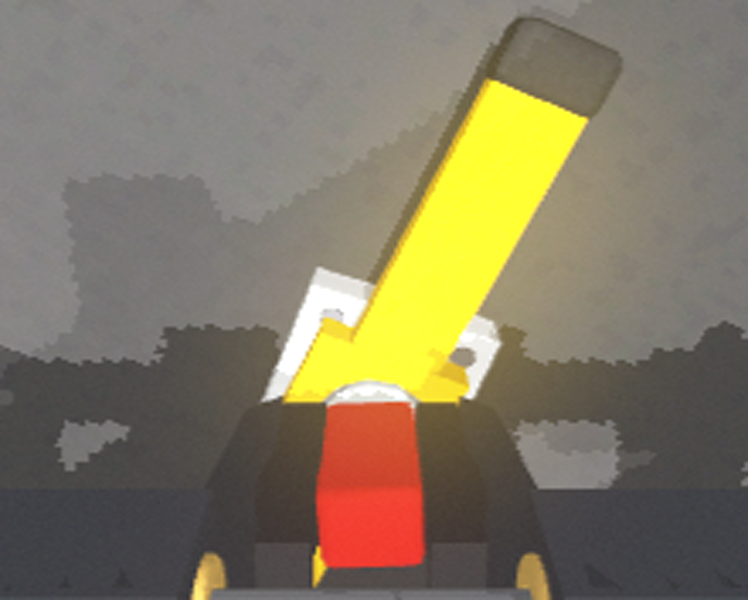

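>>> play_rows(
  moves=[
    {"linear": [0,0,0.1],"turn": 0,"claw": 0.05},
    {"linear": [0,0,0],"turn": 0,"claw": 0.05},
    {"linear": [0,0,0],"turn": 0,"claw": 0.4},
    {"linear": [0,0,0],"turn": 0,"claw": 0.4},
    {"linear": [0,0,0],"turn": 0,"claw": 0.4},
    {"linear": [0,0,0],"turn": 0,"claw": 0.4},
    {"linear": [0,0,0],"turn": 0,"claw": 0.4},
  ],
)

```text
time_s: 12.33
tool_pos: [0.6152, -0.2797, 0.0509]
tool_rot: [[0.916, 0.4, -0.0], [0.4, -0.916, -0.0], [-0.0, -0.0, -1.0]]
contact_force: [0.6, 0.6, -1.2]
gripper_width: 0.035
```

>>> play_rows(
  moves=[
    {"linear": [0,0,-1],"turn": 0,"claw": 0.5},
    {"linear": [0,0,-3],"turn": 0,"claw": 0.6},
    {"linear": [0,0,-3],"turn": 0,"claw": 0.7},
    {"linear": [0,0,-4],"turn": 0,"claw": 0.9},
    {"linear": [0,0,-4],"turn": 0,"claw": 0.9},
    {"linear": [-2,0,-3],"turn": 0.1,"claw": 0.9},
    {"linear": [-2,0,0],"turn": 0.1,"claw": 0.9},
    {"linear": [-2,0,0],"turn": 0.1,"claw": 0.9},
    {"linear": [-2,0,0],"turn": 0.1,"claw": 0.9},
    {"linear": [0,0,0],"turn": 0,"claw": 0.9},
  ],
)

```text
time_s: 13.17
tool_pos: [0.536, -0.3007, 0.2322]
tool_rot: [[1.0, 0.006, -0.001], [0.006, -1.0, -0.001], [-0.001, 0.001, -1.0]]
contact_force: [-0.2, -0.3, -0.5]
gripper_width: 0.0794
```

Run:
```python
from h import *
to(.6153,-.2807,.25)
im=save("wrist","w8",None,1.5)
```

```text
t 13.17 pos [ 0.536  -0.3007  0.2322] az 0.0057 tool cm: [ 7.94 -1.95 -1.79] w 0.0794 F [-0.2 -0.3 -0.5]
```

View pics/w8.png

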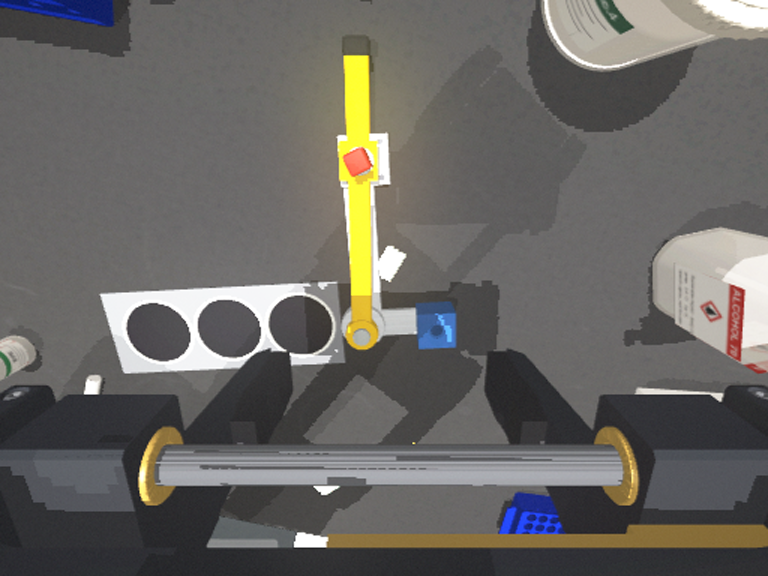

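Run:
```python
from h import *
im=cv2.imread("pics/w8.png")
def W(c,rw,z): return np.round(p2w("wrist",[rw/1.5,c/1.5],z)[:2],4)
g=cv2.cvtColor(im,cv2.COLOR_BGR2GRAY)
sub=g[285:375,100:345]; m=(sub<110).astype(np.uint8)
n,l,st,ce=cv2.connectedComponentsWithStats(m)
for i in range(1,n):
    if 1500<st[i,4]<6000:
        cnt=cv2.findContours((l==i).astype(np.uint8),cv2.RETR_EXTERNAL,cv2.CHAIN_APPROX_NONE)[0][0]
        e=cv2.fitEllipse(cnt); print(st[i],np.round(e[0],1),np.round(e[1],1),W(e[0][0]+100,e[0][1]+285,.0015))
print("cap",W(362,336,.037),"pin",W(357,161,.064+.004),"park",W(437,329,.03))
th=np.radians(93.3)
for d in (.062,.132,.202): print(np.array([.4665,-.2768])+d*np.array([np.cos(th),np.sin(th)]))
```

```text
[ 114   11  131   79 4570] [185.1  57.6] [ 76.5 137.8] [ 0.445  -0.1986]
[  98   15   63   57 2764] [128.9  43.2] [54.  63.2] [ 0.46   -0.1447]
[  27   18   63   58 2753] [58.  46.7] [52.7 64.6] [ 0.4556 -0.0745]
cap [ 0.4694 -0.2773] pin [ 0.618  -0.2773] park [ 0.4738 -0.3447]
[ 0.46293103 -0.21490281]
[ 0.45890155 -0.14501888]
[ 0.45487207 -0.07513495]
```

>>> play_rows(
  moves=[
    {"linear": [0.2,-4.1,-0.6],"turn": 0,"claw": 0.9},
    {"linear": [0.2,-4.1,-0.6],"turn": 0,"claw": 0.9},
    {"linear": [0.2,-4.1,-0.6],"turn": 0,"claw": 0.9},
    {"linear": [0.2,-4.1,-0.6],"turn": 0,"claw": 0.9},
    {"linear": [0.2,-4.1,-0.6],"turn": 0,"claw": 0.9},
    {"linear": [0.2,-4.1,-0.6],"turn": 0,"claw": 0.9},
    {"linear": [0.2,-4.1,-0.6],"turn": 0,"claw": 0.9},
    {"linear": [0.2,-4.1,-0.6],"turn": 0,"claw": 0.9},
    {"linear": [0.2,-4.1,-0.6],"turn": 0,"claw": 0.9},
    {"linear": [0.2,-4.1,-0.6],"turn": 0,"claw": 0.9},
    {"linear": [0.2,-4.1,-0.6],"turn": 0,"claw": 0.9},
    {"linear": [0.2,-4,0],"turn": 0,"claw": 0.9},
  ],
)

```text
time_s: 14.22
tool_pos: [0.5575, 0.1943, 0.2994]
tool_rot: [[1.0, 0.015, 0.003], [0.015, -1.0, 0.001], [0.003, -0.001, -1.0]]
contact_force: [0.2, 0.0, -0.1]
gripper_width: 0.0795
```

>>> play_rows(
  moves=[
    {"linear": [0,0,0],"turn": 0,"claw": 0.9},
    {"linear": [0,0,0],"turn": 0,"claw": 0.9},
    {"linear": [0,0,0],"turn": 0,"claw": 0.9},
    {"linear": [0,0,0],"turn": 0,"claw": 0.9},
  ],
)

```text
time_s: 14.55
tool_pos: [0.557, 0.1903, 0.297]
tool_rot: [[1.0, 0.012, -0.0], [0.012, -1.0, -0.0], [-0.0, 0.0, -1.0]]
contact_force: [-0.8, -0.1, -0.3]
gripper_width: 0.0795
```

Run:
```python
from h import *
to(.56,.2,.3)
im=save("wrist","w9",None,1.5)
im=save("top","t9",None,1.5)
```

```text
t 14.55 pos [0.557  0.1903 0.297 ] az 0.0116 tool cm: [ 0.32 -0.97 -0.3 ] w 0.0795 F [-0.8 -0.1 -0.3]
```

View pics/w9.png

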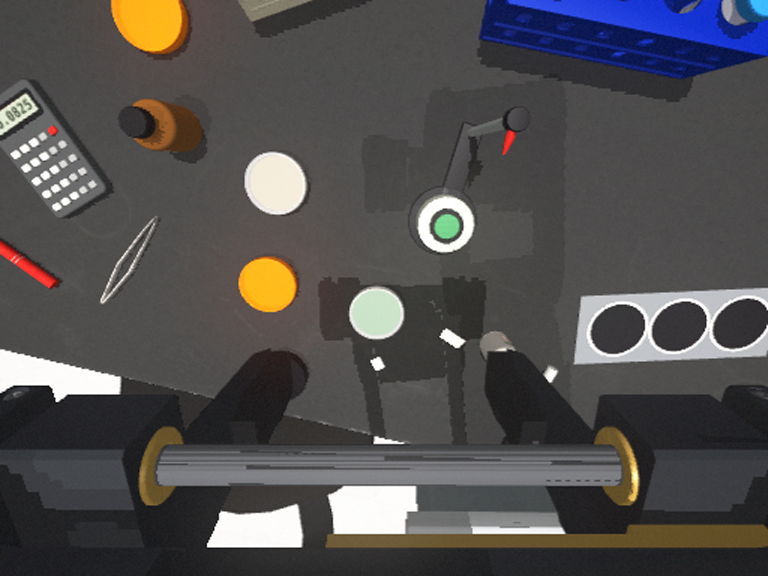

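View pics/t9.png

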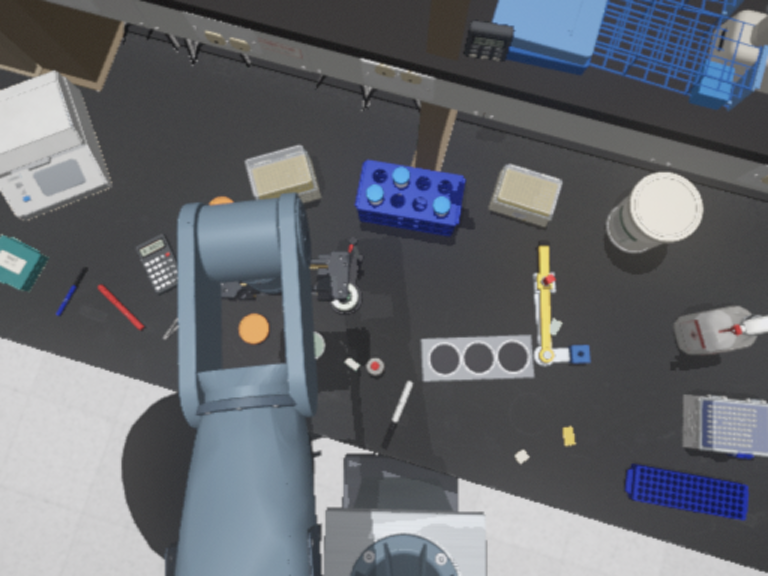

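Run:
```python
from h import *
im=cv2.imread("pics/w9.png")
def W(c,rw,z): return np.round(p2w("wrist",[rw/1.5,c/1.5],z)[:2],4)
print(im[183,275,::-1],im[313,376,::-1])
hsv=cv2.cvtColor(im,cv2.COLOR_BGR2HSV)
def fit(c,rw,R,col):
    d=np.abs(im.astype(int)-im[rw,c].astype(int)).sum(2); m=((d<90)).astype(np.uint8)
    l=cv2.connectedComponents(m)[1]; m=(l==l[rw,c]).astype(np.uint8)
    cnt=max(cv2.findContours(m,cv2.RETR_EXTERNAL,cv2.CHAIN_APPROX_NONE)[0],key=len)
    return cv2.fitEllipse(cnt)
for n,c,rw,z in [("pale",275,183,.0135),("green",376,313,.0135),("lens",447,226,.038),("orange",268,284,.0135)]:
    e=fit(c,rw,0,0); print(n,np.round(e[0],1),np.round(e[1],1),W(*e[0],z))
print("body",W(445.5,222.5,.038),"ptr tip",W(505,153,.15),"rod top",W(517,119,.154),"amber cap",W(137,122,.081),"drop",W(494,343,.06))
for n in ("view_mark",):
  for d in r.spot_point("wrist",n)[:2]: print(n,d['p'],d['at'],p2w("wrist",d['at'],.15))
cv2.imwrite("pics/w9c.png",cv2.resize(im[80:270,380:560],None,fx=3.2,fy=3.1,interpolation=cv2.INTER_CUBIC))
```

```text
[245 237 220] [205 228 203]
pale [274.7 182.9] [57.3 62.6] [0.6142 0.3042]
green [376.1 313.2] [50.2 52.8] [0.4754 0.2031]
lens [446.5 225.8] [22.6 23.8] [0.5771 0.1341]
orange [266.7 284.6] [51.  56.7] [0.5076 0.3214]
body [0.5802 0.1352] ptr tip [0.6435 0.1147] rod top [0.6638 0.1103] amber cap [0.6647 0.3921] drop [0.4628 0.0828]
view_mark 0.57 [167.5, 310.9] [0.5776038  0.13533863 0.15      ]
```

View pics/w9c.png

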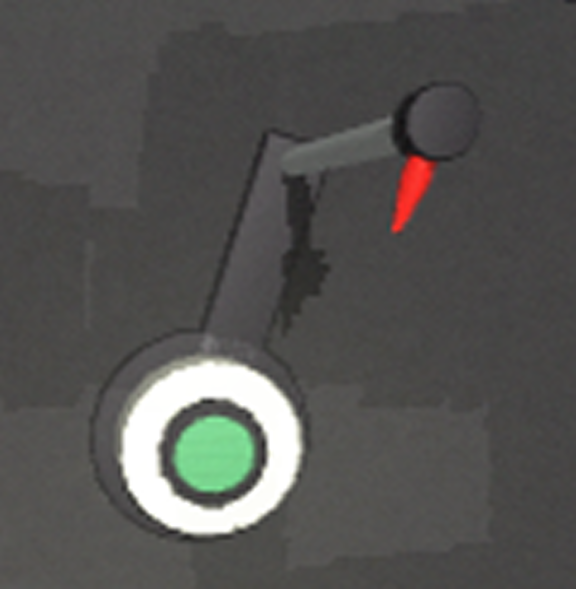

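>>> play_rows(
  moves=[
    {"linear": [0,0,0],"turn": -0.1245,"claw": 0.85},
    {"linear": [0,0,0],"turn": -0.1245,"claw": 0.85},
    {"linear": [0,0,0],"turn": -0.1245,"claw": 0.85},
    {"linear": [0,0,0],"turn": -0.1245,"claw": 0.85},
    {"linear": [0,0,0],"turn": -0.1245,"claw": 0.85},
    {"linear": [0,0,0],"turn": -0.1245,"claw": 0.85},
    {"linear": [0,0,0],"turn": -0.1245,"claw": 0.85},
    {"linear": [0,0,0],"turn": -0.1245,"claw": 0.85},
    {"linear": [0,0,0],"turn": -0.1245,"claw": 0.85},
    {"linear": [0,0,0],"turn": -0.1245,"claw": 0.85},
    {"linear": [0,0,0],"turn": -0.1245,"claw": 0.85},
    {"linear": [0,0,0],"turn": -0.1245,"claw": 0.85},
  ],
)

```text
time_s: 15.7
tool_pos: [0.557, 0.19, 0.2973]
tool_rot: [[0.06, 0.998, 0.0], [0.998, -0.06, -0.0], [-0.0, 0.0, -1.0]]
contact_force: [0.8, 0.2, -0.5]
gripper_width: 0.0747
```

>>> play_rows(
  moves=[
    {"linear": [0,0,0],"turn": -0.12,"claw": 0.85},
    {"linear": [0,0,0],"turn": 0,"claw": 0.85},
    {"linear": [0,0,0],"turn": 0,"claw": 0.85},
  ],
)

```text
time_s: 15.95
tool_pos: [0.5569, 0.1903, 0.2972]
tool_rot: [[-0.05, 0.999, 0.0], [0.999, 0.05, -0.0], [-0.0, 0.0, -1.0]]
contact_force: [-0.0, -0.3, -0.3]
gripper_width: 0.0749
```

Run:
```python
from h import *
to(.6142,.3042,.15)
```

```text
t 15.95 pos [0.5569 0.1903 0.2972] az 1.6209 tool cm: [11.09  6.29 14.72] w 0.0749 F [-0.  -0.3 -0.3]
```

>>> play_rows(
  moves=[
    {"linear": [2.2,1.26,2],"turn": 0,"claw": 0.85},
    {"linear": [2.2,1.26,3],"turn": 0,"claw": 0.85},
    {"linear": [2.2,1.26,3.5],"turn": 0,"claw": 0.85},
    {"linear": [2.2,1.26,3],"turn": 0,"claw": 0.85},
    {"linear": [2.2,1.26,2],"turn": 0,"claw": 0.85},
    {"linear": [0,0,0],"turn": 0,"claw": 0.85},
    {"linear": [0,0,0],"turn": 0,"claw": 0.85},
    {"linear": [0,0,0],"turn": 0,"claw": 0.85},
  ],
)

```text
time_s: 16.62
tool_pos: [0.6136, 0.3031, 0.1643]
tool_rot: [[-0.053, 0.999, 0.001], [0.999, 0.053, -0.0], [-0.0, 0.001, -1.0]]
contact_force: [-0.3, 0.2, 1.0]
gripper_width: 0.0749
```

```bash
cat >> h.py <<'E'
def fitdish(im,rc,z=.0135,tol=90):
    im=im.astype(int); d=np.abs(im-im[rc[0],rc[1]]).sum(2); m=(d<tol).astype(np.uint8)
    l=cv2.connectedComponents(m)[1]; m=(l==l[rc[0],rc[1]]).astype(np.uint8)
    cnt=max(cv2.findContours(m,cv2.RETR_EXTERNAL,cv2.CHAIN_APPROX_NONE)[0],key=len); cnt=cv2.convexHull(cnt)
    e=cv2.fitEllipse(cnt); return e
E
python3 - <<'E'
from h import *
to(.6142,.3042,.0165)
im=save("wrist","w10",None,1.5)
k=K("wrist")
print(w2p("wrist",[.6142,.3042,.0135]))
rc=np.round(w2p("wrist",[.6142,.3042,.0135])).astype(int)
e=fitdish(im,rc); print(e, p2w("wrist",e[0][::-1],.0135))
E
```

```text
t 16.62 pos [0.6136 0.3031 0.1643] az 1.6238 tool cm: [ 0.11  0.06 14.78] w 0.0749 F [-0.3  0.2  1. ]
[183.17148435 257.83346393]
((257.81707763671875, 182.99002075195312), (52.58877182006836, 54.366416931152344), 92.281982421875) [0.61417147 0.30440625 0.0135    ]
```

View pics/w10.png

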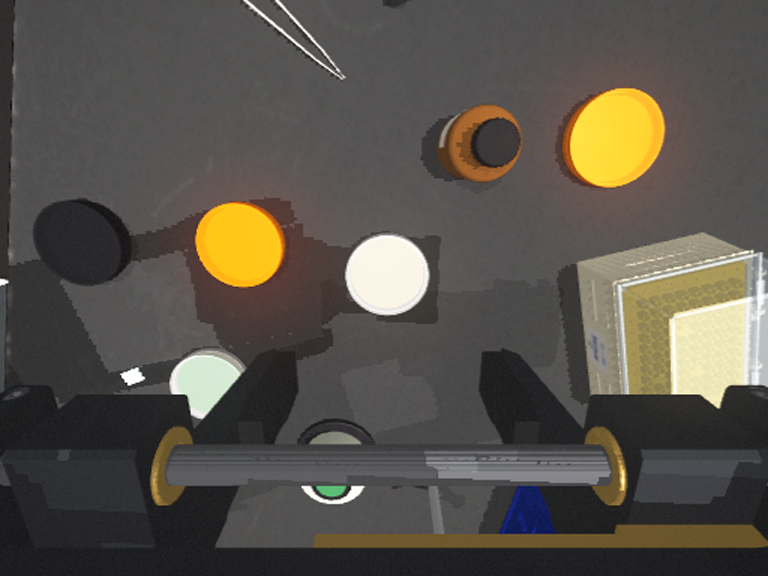

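Run:
```python
from h import *
for c,rw in ((580,263),(583,385),(622,285),(590,395)):
    print(c,rw,[np.round(p2w("wrist",[rw/1.5,c/1.5],z)[:2],3) for z in (0,.05,.1)])
```

```text
580 263 [array([0.761, 0.317]), array([0.736, 0.329]), array([0.71, 0.34])]
583 385 [array([0.785, 0.212]), array([0.756, 0.241]), array([0.726, 0.271])]
622 285 [array([0.797, 0.301]), array([0.766, 0.316]), array([0.734, 0.33 ])]
590 395 [array([0.793, 0.203]), array([0.762, 0.234]), array([0.732, 0.264])]
```

>>> play_rows(
  moves=[
    {"linear": [0.12,0.06,3],"turn": 0,"claw": 0.85},
    {"linear": [0,0,3],"turn": 0,"claw": 0.85},
    {"linear": [0,0,3],"turn": 0,"claw": 0.85},
    {"linear": [0,0,2],"turn": 0,"claw": 0.85},
    {"linear": [0,0,1.5],"turn": 0,"claw": 0.85},
    {"linear": [0,0,0],"turn": 0,"claw": 0.85},
    {"linear": [0,0,0],"turn": 0,"claw": 0.85},
    {"linear": [0,0,0],"turn": 0,"claw": 0.85},
  ],
)

```text
time_s: 17.33
tool_pos: [0.6154, 0.305, 0.0411]
tool_rot: [[-0.054, 0.999, 0.004], [0.999, 0.054, 0.001], [0.001, 0.004, -1.0]]
contact_force: [-0.2, 0.5, 0.4]
gripper_width: 0.0749
```

Run:
```python
from h import *
to(.6142,.3044,.0175)
```

```text
t 17.33 pos [0.6154 0.305  0.0411] az 1.6251 tool cm: [-0.06 -0.14  2.36] w 0.0749 F [-0.2  0.5  0.4]
```

>>> play_rows(
  moves=[
    {"linear": [-0.06,-0.12,1.2],"turn": 0,"claw": 0.85},
    {"linear": [0,0,0.8],"turn": 0,"claw": 0.85},
    {"linear": [0,0,0.3],"turn": 0,"claw": 0.85},
    {"linear": [0,0,0],"turn": 0,"claw": 0.85},
    {"linear": [0,0,0],"turn": 0,"claw": 0.85},
  ],
)

```text
time_s: 17.75
tool_pos: [0.6124, 0.3042, 0.0151]
tool_rot: [[-0.055, 0.998, -0.0], [0.998, 0.055, -0.0], [-0.0, -0.0, -1.0]]
contact_force: [-0.0, 0.4, 0.5]
gripper_width: 0.0748
```

>>> play_rows(
  moves=[
    {"linear": [0,0.16,-0.25],"turn": 0,"claw": 0.85},
    {"linear": [0,0,0],"turn": 0,"claw": 0.85},
    {"linear": [0,0,0],"turn": 0,"claw": 0.6},
    {"linear": [0,0,0],"turn": 0,"claw": 0.6},
    {"linear": [0,0,0],"turn": 0,"claw": 0.6},
    {"linear": [0,0,0],"turn": 0,"claw": 0.6},
    {"linear": [0,0,0],"turn": 0,"claw": 0.6},
    {"linear": [0,0,0],"turn": 0,"claw": 0.6},
  ],
  newtons=12,
)

```text
time_s: 18.42
tool_pos: [0.6141, 0.3043, 0.0179]
tool_rot: [[-0.055, 0.998, -0.0], [0.998, 0.055, -0.0], [-0.0, -0.0, -1.0]]
contact_force: [0.4, -0.9, 0.9]
gripper_width: 0.0572
```

>>> play_rows(
  moves=[
    {"linear": [0,0,-1],"turn": 0,"claw": 0.6},
    {"linear": [0,0,-3],"turn": 0,"claw": 0.6},
    {"linear": [0,0,-4],"turn": 0,"claw": 0.6},
    {"linear": [0,0,-4],"turn": 0,"claw": 0.6},
    {"linear": [0,0,-4],"turn": 0,"claw": 0.6},
    {"linear": [0,0,-2],"turn": 0,"claw": 0.6},
    {"linear": [0,0,0],"turn": 0,"claw": 0.6},
  ],
)

```text
time_s: 19.0
tool_pos: [0.6175, 0.3054, 0.2065]
tool_rot: [[-0.055, 0.998, 0.012], [0.998, 0.055, 0.004], [0.003, 0.012, -1.0]]
contact_force: [-0.8, -0.3, 0.7]
gripper_width: 0.057
```

>>> play_rows(
  moves=[
    {"linear": [-1.5,-0.4,0],"turn": 0,"claw": 0.6},
    {"linear": [-3,-0.9,0],"turn": 0,"claw": 0.6},
    {"linear": [-3.5,-1,0],"turn": 0,"claw": 0.6},
    {"linear": [-3.5,-1,0],"turn": 0,"claw": 0.6},
    {"linear": [-3.2,-0.9,0],"turn": 0,"claw": 0.6},
    {"linear": [-2,-0.4,0],"turn": 0,"claw": 0.6},
    {"linear": [0,0,0],"turn": 0,"claw": 0.6},
    {"linear": [0,0,0],"turn": 0,"claw": 0.6},
    {"linear": [0,0,0],"turn": 0,"claw": 0.6},
  ],
)

```text
time_s: 19.75
tool_pos: [0.5773, 0.1356, 0.1977]
tool_rot: [[-0.055, 0.998, -0.0], [0.998, 0.055, 0.0], [0.001, -0.0, -1.0]]
contact_force: [0.0, 0.8, -0.7]
gripper_width: 0.057
```

Run:
```python
from h import *
to(.5772,.1340,.1679)
im=save("wrist","w11",None,1.5)
```

```text
t 19.75 pos [0.5773 0.1356 0.1977] az 1.6256 tool cm: [-0.16 -0.02  2.98] w 0.057 F [ 0.   0.8 -0.7]
```

View pics/w11.png

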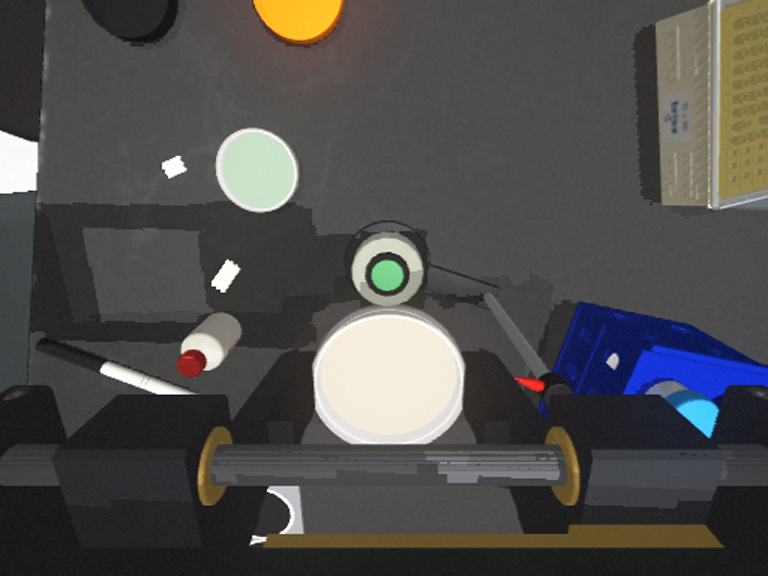

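Run:
```python
from h import *
L=p2w("wrist",[274/1.5,387/1.5],.038); P=p2w("wrist",[379/1.5,516/1.5],.15); print(L,P,np.linalg.norm((P-L)[:2]), P[:2]-.068*np.array([np.cos(-.275),np.sin(-.275)]))
im=cv2.imread("pics/w11.png"); e=cv2.fitEllipse(cv2.convexHull(np.argwhere((np.abs(im.astype(int)-im[375,390]).sum(2)<60))[:,::-1].astype(np.int32).reshape(-1,1,2)[[True]*0 or slice(None)])) if 0 else fitdish(im,(375,390),tol=60)
print(e,p2w("wrist",[e[0][1]/1.5,e[0][0]/1.5],.1977-.0179+.012))
```

```text
[0.57739295 0.13560185 0.038     ] [0.64441993 0.11601943 0.15      ] 0.0698289820451571 [0.57897501 0.13448463]
((388.239501953125, 382.3084411621094), (135.8208465576172, 154.0940399169922), 89.49492645263672) [0.57835616 0.13580053 0.1918    ]
```

>>> play_rows(
  moves=[
    {"linear": [-0.09,-0.02,1],"turn": 0,"claw": 0.6},
    {"linear": [0,0,1],"turn": 0,"claw": 0.6},
    {"linear": [0,0,0.7],"turn": 0,"claw": 0.6},
    {"linear": [0,0,0.25],"turn": 0,"claw": 0.6},
    {"linear": [0,0,0],"turn": 0,"claw": 0.6},
    {"linear": [0,0,0],"turn": 0,"claw": 0.6},
    {"linear": [0,0,0],"turn": 0,"claw": 0.6},
  ],
)

```text
time_s: 20.38
tool_pos: [0.5775, 0.1342, 0.1687]
tool_rot: [[-0.055, 0.998, 0.001], [0.998, 0.055, 0.0], [-0.0, 0.001, -1.0]]
contact_force: [0.1, 0.6, -0.6]
gripper_width: 0.0572
```

Run:
```python
from h import *
to(.577,.1347,.1679)
im=save("wrist","w12",None,1.5)
im=save("scene","s12")
cv2.imwrite("pics/s12c.png",cv2.resize(im[130:260,170:320,::-1],None,fx=5,fy=4.5,interpolation=cv2.INTER_CUBIC))
```

```text
t 20.38 pos [0.5775 0.1342 0.1687] az 1.6259 tool cm: [ 0.05 -0.05  0.08] w 0.0572 F [ 0.1  0.6 -0.6]
```

View pics/s12c.png

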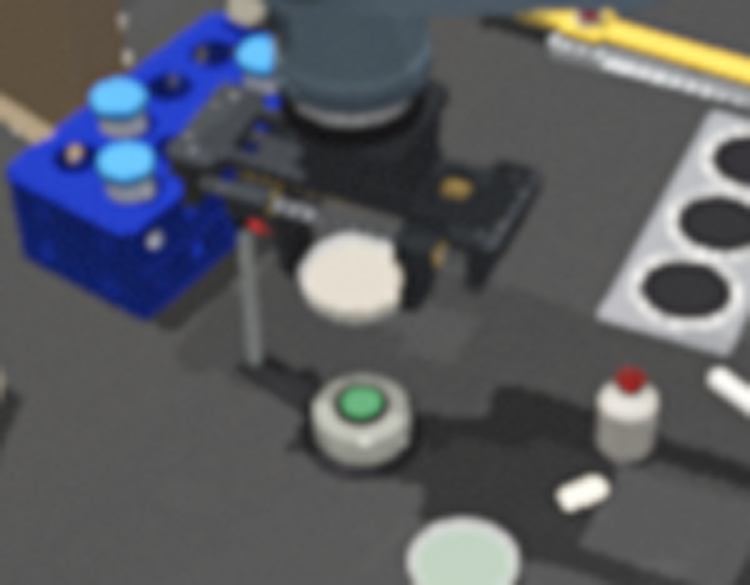

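View pics/w12.png

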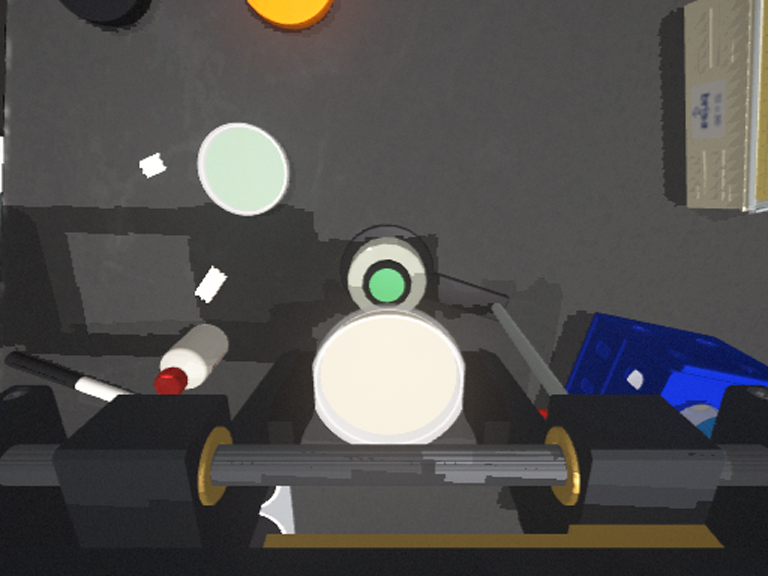

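>>> play_rows(
  moves=[
    {"linear": [0.05,-0.04,0.08],"turn": 0,"claw": 0.6},
    {"linear": [0,0,0],"turn": 0,"claw": 0.6},
    {"linear": [0,0,0],"turn": 0,"claw": 0.6},
    {"linear": [0,0,0],"turn": 0,"claw": 0.6},
    {"linear": [0,0,0],"turn": 0,"claw": 0.6},
    {"linear": [0,0,0],"turn": 0,"claw": 0.6},
    {"linear": [0,0,0],"turn": 0,"claw": 0.6},
    {"linear": [0,0,0],"turn": 0,"claw": 0.6},
    {"linear": [0,0,0],"turn": 0,"claw": 0.6},
    {"linear": [0,0,0],"turn": 0,"claw": 0.6},
    {"linear": [0,0,0],"turn": 0,"claw": 0.6},
    {"linear": [0,0,0],"turn": 0,"claw": 0.6},
  ],
)

```text
time_s: 21.48
tool_pos: [0.5768, 0.1346, 0.1676]
tool_rot: [[-0.055, 0.998, -0.0], [0.998, 0.055, -0.0], [-0.0, -0.0, -1.0]]
contact_force: [0.3, -0.5, 0.6]
gripper_width: 0.0574
```

Run:
```python
from h import *
to(.577,.1347,.1679)
im=save("wrist","w13",None,1)
e=fitdish(im,(190,258),tol=60); print(e, p2w("wrist",e[0][::-1],.038))
e=fitdish(im,(250,259),tol=60); print(e, p2w("wrist",e[0][::-1],.163))
```

```text
t 21.48 pos [0.5768 0.1346 0.1676] az 1.6259 tool cm: [ 0.01  0.02 -0.03] w 0.0574 F [ 0.3 -0.5  0.6]
((258.02978515625, 190.3927764892578), (21.58366584777832, 22.615230560302734), 88.15949249267578) [0.5769998  0.13457172 0.038     ]
((258.869384765625, 255.1328887939453), (91.74305725097656, 101.8816909790039), 91.4356460571289) [0.57781514 0.13497306 0.163     ]
```

>>> play_rows(
  moves=[
    {"linear": [0,0,0],"turn": 0,"claw": 0.6},
    {"linear": [0,0,0],"turn": 0,"claw": 0.6},
    {"linear": [0,0,0],"turn": 0,"claw": 0.6},
    {"linear": [0,0,0],"turn": 0,"claw": 0.6},
    {"linear": [0,0,0],"turn": 0,"claw": 0.6},
    {"linear": [0,0,0],"turn": 0,"claw": 0.6},
    {"linear": [0,0,0],"turn": 0,"claw": 0.6},
    {"linear": [0,0,0],"turn": 0,"claw": 0.6},
    {"linear": [0,0,0],"turn": 0,"claw": 0.6},
    {"linear": [0,0,0],"turn": 0,"claw": 0.6},
    {"linear": [0,0,0],"turn": 0,"claw": 0.6},
    {"linear": [0,0,0],"turn": 0,"claw": 0.6},
  ],
)

```text
time_s: 22.53
tool_pos: [0.5768, 0.1346, 0.1676]
tool_rot: [[-0.055, 0.998, -0.0], [0.998, 0.055, 0.0], [0.0, -0.0, -1.0]]
contact_force: [0.4, -0.4, -0.6]
gripper_width: 0.0572
```

>>> play_rows(
  moves=[
    {"linear": [0,0,0],"turn": 0,"claw": 0.6},
    {"linear": [0,0,0],"turn": 0,"claw": 0.6},
    {"linear": [0,0,0],"turn": 0,"claw": 0.6},
    {"linear": [0,0,0],"turn": 0,"claw": 0.6},
    {"linear": [0,0,0],"turn": 0,"claw": 0.6},
    {"linear": [0,0,0],"turn": 0,"claw": 0.6},
    {"linear": [0,0,0],"turn": 0,"claw": 0.6},
    {"linear": [0,0,0],"turn": 0,"claw": 0.6},
    {"linear": [0,0,0],"turn": 0,"claw": 0.6},
    {"linear": [0,0,0],"turn": 0,"claw": 0.6},
  ],
)

```text
time_s: 23.37
tool_pos: [0.5768, 0.1346, 0.1676]
tool_rot: [[-0.055, 0.998, 0.0], [0.998, 0.055, 0.0], [0.0, 0.0, -1.0]]
contact_force: [-0.6, -1.0, -0.1]
gripper_width: 0.0572
```

>>> play_rows(
  moves=[
    {"linear": [-0.4,-0.3,-1],"turn": 0,"claw": 0.6},
    {"linear": [-2.2,-1.5,0],"turn": 0,"claw": 0.6},
    {"linear": [-3.2,-2.1,0],"turn": 0,"claw": 0.6},
    {"linear": [-3.2,-2.1,0],"turn": 0,"claw": 0.6},
    {"linear": [-3.2,-2.1,0],"turn": 0,"claw": 0.6},
    {"linear": [-3.2,-2.1,0],"turn": 0,"claw": 0.6},
    {"linear": [-3.0,-2.1,0],"turn": 0,"claw": 0.6},
    {"linear": [-1.6,-1.0,2],"turn": 0,"claw": 0.6},
    {"linear": [0,0,2],"turn": 0,"claw": 0.6},
    {"linear": [0,0,0],"turn": 0,"claw": 0.6},
    {"linear": [0,0,0],"turn": 0,"claw": 0.6},
  ],
)

```text
time_s: 24.28
tool_pos: [0.4544, -0.0725, 0.1377]
tool_rot: [[-0.054, 0.999, -0.001], [0.999, 0.054, 0.001], [0.001, -0.001, -1.0]]
contact_force: [0.4, -0.0, 0.2]
gripper_width: 0.0574
```

Run:
```python
from h import *
to(.4545,-.075,.0179)
im=save("wrist","w14",None,1.5)
```

```text
t 24.28 pos [ 0.4544 -0.0725  0.1377] az 1.6249 tool cm: [-2.600e-01  1.000e-02  1.198e+01] w 0.0574 F [ 0.4 -0.   0.2]
```

View pics/w14.png

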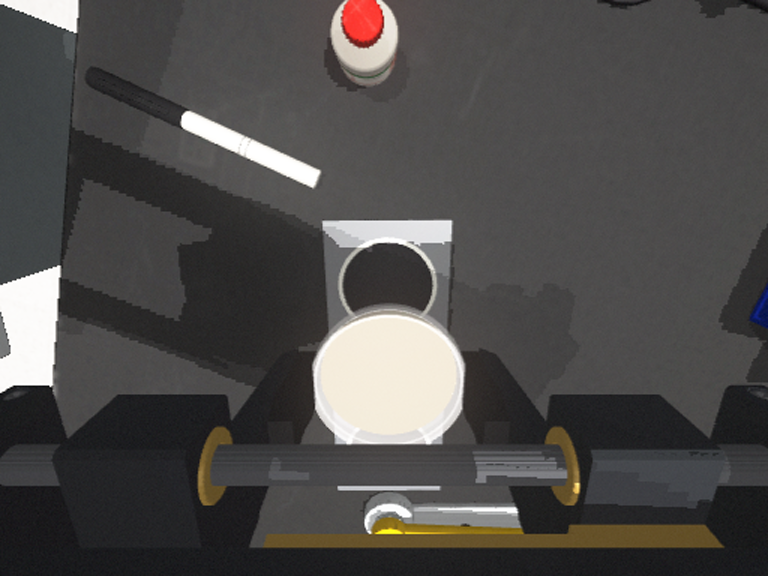

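Run:
```python
from h import *
im=cv2.imread("pics/w14.png")
g=cv2.cvtColor(im,cv2.COLOR_BGR2GRAY)
print(p2w("wrist",[285/1.5,388/1.5],.0015),p2w("wrist",[180/1.5,320/1.5],.01))
# ring inner black region edge: convex hull points upper arc -> fit ellipse through projected circle fit
pts=[]
for ang in np.linspace(-170,-10,60):
    a=np.radians(ang)
    for rr in np.arange(60,25,-0.5):
        x=388+rr*np.cos(a); y=285+rr*np.sin(a)
        if g[int(round(y)),int(round(x))]<100 and rr<48: 
            pts.append(p2w("wrist",[y/1.5,x/1.5],.0015)[:2]); break
pts=np.array(pts); A=np.c_[2*pts,np.ones(len(pts))]; s=np.linalg.lstsq(A,(pts**2).sum(1),rcond=None)[0]
print(s[:2],np.sqrt(s[2]+s[0]**2+s[1]**2), len(pts))
```

```text
[ 0.4563154  -0.07432869  0.0015    ] [ 0.41007166 -0.00525882  0.01      ]
[ 0.45575491 -0.07581556] 0.03142790681855259 60
```

>>> play_rows(
  moves=[
    {"linear": [-0.27,0.04,2],"turn": 0,"claw": 0.6},
    {"linear": [0,0,3],"turn": 0,"claw": 0.6},
    {"linear": [0,0,3],"turn": 0,"claw": 0.6},
    {"linear": [0,0,1.5],"turn": 0,"claw": 0.6},
    {"linear": [0,0,0.5],"turn": 0,"claw": 0.6},
    {"linear": [0,0,0],"turn": 0,"claw": 0.6},
    {"linear": [0,0,0],"turn": 0,"claw": 0.6},
    {"linear": [0,0,0],"turn": 0,"claw": 0.6},
  ],
)

```text
time_s: 25.0
tool_pos: [0.4571, -0.0754, 0.0393]
tool_rot: [[-0.056, 0.998, 0.003], [0.998, 0.056, -0.001], [-0.001, 0.003, -1.0]]
contact_force: [0.6, -0.4, 0.2]
gripper_width: 0.057
```

Run:
```python
from h import *
to(.4548,-.0752,.0192)
```

```text
t 25.0 pos [ 0.4571 -0.0754  0.0393] az 1.6265 tool cm: [ 0.04 -0.24  2.01] w 0.057 F [ 0.6 -0.4  0.2]
```

>>> play_rows(
  moves=[
    {"linear": [0.03,-0.22,0.8],"turn": 0,"claw": 0.6},
    {"linear": [0,0,0.5],"turn": 0,"claw": 0.6},
    {"linear": [0,0,0.2],"turn": 0,"claw": 0.6},
    {"linear": [0,0,0],"turn": 0,"claw": 0.6},
    {"linear": [0,0,0],"turn": 0,"claw": 0.6},
    {"linear": [0,0,0],"turn": 0,"claw": 0.6},
  ],
)

```text
time_s: 25.5
tool_pos: [0.4534, -0.075, 0.0227]
tool_rot: [[-0.055, 0.998, -0.0], [0.998, 0.055, 0.0], [0.0, -0.0, -1.0]]
contact_force: [0.2, -0.2, -1.2]
gripper_width: 0.0574
```

Run:
```python
from h import *
to(.4548,-.0752,.0192)
```

```text
t 25.5 pos [ 0.4534 -0.075   0.0227] az 1.6257 tool cm: [-0.03  0.14  0.35] w 0.0574 F [ 0.2 -0.2 -1.2]
```

>>> play_rows(
  moves=[
    {"linear": [-0.02,0.14,0.2],"turn": 0,"claw": 0.6},
    {"linear": [0,0,0.1],"turn": 0,"claw": 0.6},
    {"linear": [0,0,0],"turn": 0,"claw": 0.6},
    {"linear": [0,0,0],"turn": 0,"claw": 0.6},
    {"linear": [0,0,0],"turn": 0,"claw": 0.6},
  ],
)

```text
time_s: 25.92
tool_pos: [0.4547, -0.075, 0.0196]
tool_rot: [[-0.055, 0.998, -0.0], [0.998, 0.055, 0.0], [0.0, -0.0, -1.0]]
contact_force: [0.3, 0.3, -0.7]
gripper_width: 0.057
```

>>> play_rows(
  moves=[
    {"linear": [0,0,0.1],"turn": 0,"claw": 0.6},
    {"linear": [0,0,0.05],"turn": 0,"claw": 0.6},
    {"linear": [0,0,0],"turn": 0,"claw": 0.6},
    {"linear": [0,0,0],"turn": 0,"claw": 0.6},
  ],
)

```text
time_s: 26.25
tool_pos: [0.4547, -0.075, 0.0181]
tool_rot: [[-0.055, 0.998, -0.0], [0.998, 0.055, 0.0], [0.0, -0.0, -1.0]]
contact_force: [0.2, -0.5, 0.3]
gripper_width: 0.057
```

>>> play_rows(
  moves=[
    {"linear": [0,0,0.05],"turn": 0,"claw": 0.6},
    {"linear": [0,0,0],"turn": 0,"claw": 0.6},
    {"linear": [0,0,0],"turn": 0,"claw": 0.85},
    {"linear": [0,0,0],"turn": 0,"claw": 0.85},
    {"linear": [0,0,0],"turn": 0,"claw": 0.85},
    {"linear": [0,0,0],"turn": 0,"claw": 0.85},
    {"linear": [0,0,0],"turn": 0,"claw": 0.85},
  ],
)

```text
time_s: 26.83
tool_pos: [0.4547, -0.075, 0.0176]
tool_rot: [[-0.055, 0.998, -0.0], [0.998, 0.055, 0.0], [0.0, -0.0, -1.0]]
contact_force: [0.4, 0.4, 0.1]
gripper_width: 0.0751
```

>>> play_rows(
  moves=[
    {"linear": [0,0,-0.5],"turn": 0,"claw": 0.85},
    {"linear": [0,0,-2],"turn": 0,"claw": 0.85},
    {"linear": [0,0,-3.5],"turn": 0,"claw": 0.85},
    {"linear": [0,0,-4],"turn": 0,"claw": 0.85},
    {"linear": [0,0,-4],"turn": 0,"claw": 0.85},
    {"linear": [0,0,-1],"turn": 0,"claw": 0.85},
    {"linear": [0,0,0],"turn": 0,"claw": 0.85},
    {"linear": [0,0,0],"turn": 0,"claw": 0.85},
    {"linear": [0,0,0],"turn": 0,"claw": 0.85},
  ],
)

```text
time_s: 27.58
tool_pos: [0.4536, -0.0745, 0.1659]
tool_rot: [[-0.055, 0.998, -0.003], [0.998, 0.055, 0.001], [0.001, -0.003, -1.0]]
contact_force: [-1.0, 0.1, 0.3]
gripper_width: 0.0746
```

Run:
```python
from h import *
to(.4754,.2031,.165)
im=save("wrist","w15",None,1.5)
rc=np.round(w2p("wrist",[.4555,-.0752,.0135])).astype(int)
e=fitdish(im,rc,tol=60); print(e, p2w("wrist",e[0][::-1],.0135))
im=save("scene","s15",None,1.5)
```

```text
t 27.58 pos [ 0.4536 -0.0745  0.1659] az 1.6257 tool cm: [27.6   3.7   0.11] w 0.0746 F [-1.   0.1  0.3]
((260.31939697265625, 184.54635620117188), (51.53752899169922, 56.24262619018555), 73.35211181640625) [ 0.45546634 -0.07448057  0.0135    ]
```

View pics/w15.png

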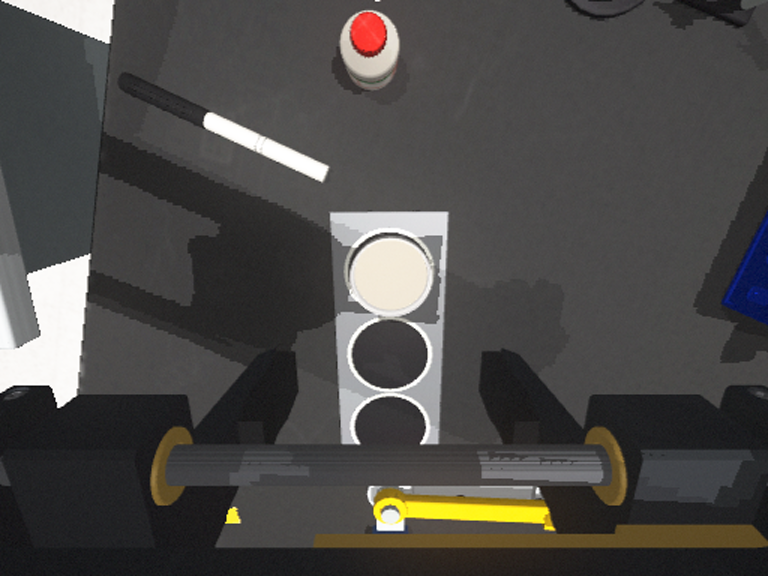

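View pics/s15.png

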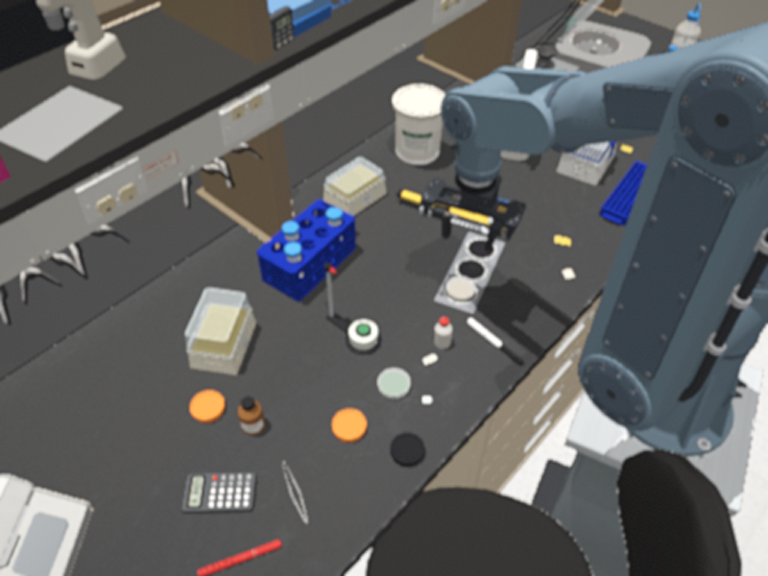

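>>> play_rows(
  moves=[
    {"linear": [1.6,0.2,0],"turn": 0,"claw": 0.85},
    {"linear": [3.6,0.5,0],"turn": 0,"claw": 0.85},
    {"linear": [4,0.5,0],"turn": 0,"claw": 0.85},
    {"linear": [4,0.5,0],"turn": 0,"claw": 0.85},
    {"linear": [4,0.5,0],"turn": 0,"claw": 0.85},
    {"linear": [4,0.5,0],"turn": 0,"claw": 0.85},
    {"linear": [3.6,0.5,0],"turn": 0,"claw": 0.85},
    {"linear": [2.4,0.4,0],"turn": 0,"claw": 0.85},
    {"linear": [0,0,0],"turn": 0,"claw": 0.85},
    {"linear": [0,0,0],"turn": 0,"claw": 0.85},
    {"linear": [0,0,0],"turn": 0,"claw": 0.85},
    {"linear": [0,0,0],"turn": 0,"claw": 0.85},
  ],
)

```text
time_s: 28.68
tool_pos: [0.4753, 0.1973, 0.1668]
tool_rot: [[-0.054, 0.999, -0.002], [0.999, 0.054, -0.001], [-0.001, -0.002, -1.0]]
contact_force: [0.2, -0.8, 0.7]
gripper_width: 0.075
```

Run:
```python
from h import *
im=save("wrist","w16",None,1.5)
rc=np.round(w2p("wrist",[.4754,.2031,.0135])).astype(int)
e=fitdish(im,rc,tol=60); p=p2w("wrist",e[0][::-1],.0135); print(rc,e,p )
to(p[0],p[1],.0178)
```

```text
[179 258] ((258.45477294921875, 178.0756072998047), (52.967708587646484, 54.49296569824219), 87.7103271484375) [0.47562687 0.2037287  0.0135    ]
t 28.73 pos [0.4756 0.1972 0.1671] az 1.624 tool cm: [ 0.66  0.06 14.93] w 0.0743 F [ 0.1  0.3 -0.6]
```

View pics/w16.png

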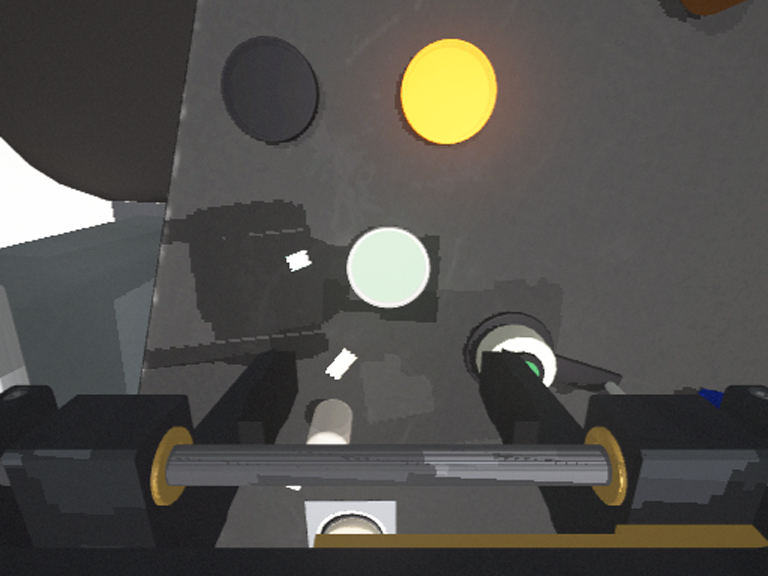

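>>> play_rows(
  moves=[
    {"linear": [0,0,0],"turn": -0.1,"claw": 0.85},
    {"linear": [0,0,0],"turn": -0.1,"claw": 0.82},
    {"linear": [0,0,0],"turn": -0.1,"claw": 0.82},
    {"linear": [0,0,0],"turn": 0,"claw": 0.82},
    {"linear": [0,0,0],"turn": 0,"claw": 0.82},
  ],
)

```text
time_s: 29.15
tool_pos: [0.4759, 0.1976, 0.1676]
tool_rot: [[-0.343, 0.939, 0.0], [0.939, 0.343, -0.0], [-0.0, 0.0, -1.0]]
contact_force: [0.0, 0.4, -1.0]
gripper_width: 0.0726
```

Run:
```python
from h import *
to(.4756,.2036,.0178)
```

```text
t 29.15 pos [0.4759 0.1976 0.1676] az 1.9213 tool cm: [ 0.58  0.18 14.98] w 0.0726 F [ 0.   0.4 -1. ]
```

>>> play_rows(
  moves=[
    {"linear": [0.58,0.18,2],"turn": 0,"claw": 0.82},
    {"linear": [0,0,3],"turn": 0,"claw": 0.82},
    {"linear": [0,0,3],"turn": 0,"claw": 0.82},
    {"linear": [0,0,2.5],"turn": 0,"claw": 0.82},
    {"linear": [0,0,1.5],"turn": 0,"claw": 0.82},
    {"linear": [0,0,0],"turn": 0,"claw": 0.82},
    {"linear": [0,0,0],"turn": 0,"claw": 0.82},
    {"linear": [0,0,0],"turn": 0,"claw": 0.82},
    {"linear": [0,0,0],"turn": 0,"claw": 0.82},
  ],
)

```text
time_s: 29.9
tool_pos: [0.4767, 0.2047, 0.0492]
tool_rot: [[-0.347, 0.938, 0.003], [0.938, 0.347, 0.001], [-0.0, 0.003, -1.0]]
contact_force: [-0.1, 0.4, -0.3]
gripper_width: 0.0723
```

Run:
```python
from h import *
to(.4756,.2036,.0178)
im=save("wrist","w17",None,1.5)
```

```text
t 29.9 pos [0.4767 0.2047 0.0492] az 1.9248 tool cm: [-0.06 -0.15  3.14] w 0.0723 F [-0.1  0.4 -0.3]
```

View pics/w17.png

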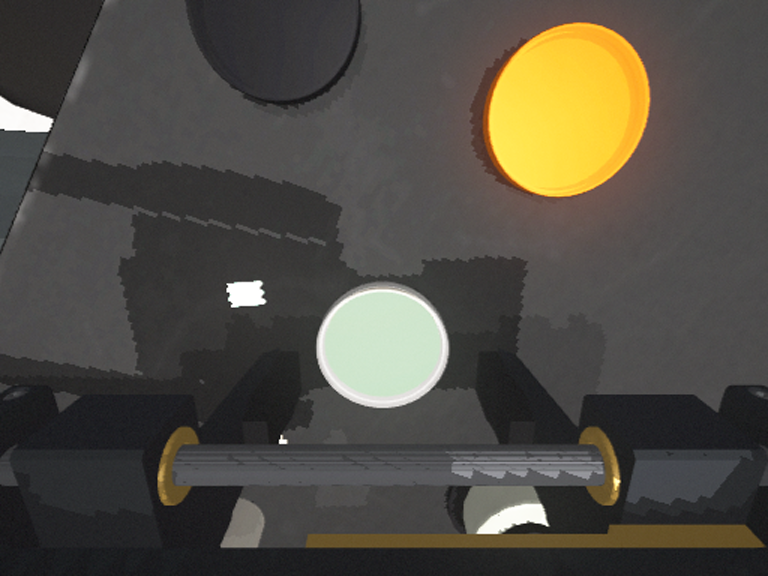

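>>> play_rows(
  moves=[
    {"linear": [-0.03,-0.1,1.5],"turn": 0,"claw": 0.82},
    {"linear": [0,0,1],"turn": 0,"claw": 0.82},
    {"linear": [0,0,0.3],"turn": 0,"claw": 0.82},
    {"linear": [0,0,0],"turn": 0,"claw": 0.82},
    {"linear": [0,0,0],"turn": 0,"claw": 0.82},
    {"linear": [0,0,0],"turn": 0,"claw": 0.82},
  ],
)

```text
time_s: 30.45
tool_pos: [0.475, 0.2041, 0.0201]
tool_rot: [[-0.348, 0.938, 0.001], [0.938, 0.348, 0.0], [-0.0, 0.001, -1.0]]
contact_force: [0.8, -0.2, 0.7]
gripper_width: 0.0727
```

Run:
```python
from h import *
to(.4756,.2036,.0178)
```

```text
t 30.45 pos [0.475  0.2041 0.0201] az 1.9257 tool cm: [-0.06  0.04  0.23] w 0.0727 F [ 0.8 -0.2  0.7]
```

>>> play_rows(
  moves=[
    {"linear": [-0.05,0.05,0.15],"turn": 0,"claw": 0.82},
    {"linear": [0,0,0],"turn": 0,"claw": 0.82},
    {"linear": [0,0,0],"turn": 0,"claw": 0.82},
    {"linear": [0,0,0],"turn": 0,"claw": 0.6},
    {"linear": [0,0,0],"turn": 0,"claw": 0.6},
    {"linear": [0,0,0],"turn": 0,"claw": 0.6},
    {"linear": [0,0,0],"turn": 0,"claw": 0.6},
    {"linear": [0,0,0],"turn": 0,"claw": 0.6},
    {"linear": [0,0,0],"turn": 0,"claw": 0.6},
  ],
  newtons=12,
)

```text
time_s: 31.2
tool_pos: [0.4753, 0.2037, 0.0182]
tool_rot: [[-0.348, 0.938, 0.0], [0.938, 0.348, 0.0], [-0.0, 0.0, -1.0]]
contact_force: [-0.1, -0.1, 0.8]
gripper_width: 0.0572
```

>>> play_rows(
  moves=[
    {"linear": [0,0,-1],"turn": 0,"claw": 0.6},
    {"linear": [0,0,-3],"turn": 0,"claw": 0.6},
    {"linear": [0,0,-4],"turn": 0,"claw": 0.6},
    {"linear": [0,0,-4],"turn": 0,"claw": 0.6},
    {"linear": [0,0,-4],"turn": 0,"claw": 0.6},
    {"linear": [0,0,-2],"turn": 0,"claw": 0.6},
    {"linear": [0,0,0],"turn": 0.1,"claw": 0.6},
    {"linear": [0,0,0],"turn": 0.1,"claw": 0.6},
    {"linear": [0,0,0],"turn": 0.1,"claw": 0.6},
    {"linear": [0,0,0],"turn": 0,"claw": 0.6},
    {"linear": [0,0,0],"turn": 0,"claw": 0.6},
  ],
)

```text
time_s: 32.12
tool_pos: [0.4751, 0.2037, 0.1986]
tool_rot: [[-0.058, 0.998, 0.0], [0.998, 0.058, 0.0], [0.0, 0.0, -1.0]]
contact_force: [0.4, -0.7, -0.5]
gripper_width: 0.0575
```

Run:
```python
from h import *
to(.577,.1346,.1982)
```

```text
t 32.12 pos [0.4751 0.2037 0.1986] az 1.6288 tool cm: [-7.49  9.77  0.04] w 0.0575 F [ 0.4 -0.7 -0.5]
```

>>> play_rows(
  moves=[
    {"linear": [-1,1.3,0],"turn": 0,"claw": 0.6},
    {"linear": [-2.2,2.8,0],"turn": 0,"claw": 0.6},
    {"linear": [-2.2,2.9,0],"turn": 0,"claw": 0.6},
    {"linear": [-1.4,1.9,0],"turn": 0,"claw": 0.6},
    {"linear": [-0.7,0.9,1],"turn": 0,"claw": 0.6},
    {"linear": [0,0,1.2],"turn": 0,"claw": 0.6},
    {"linear": [0,0,0.5],"turn": 0,"claw": 0.6},
    {"linear": [0,0,0],"turn": 0,"claw": 0.6},
    {"linear": [0,0,0],"turn": 0,"claw": 0.6},
    {"linear": [0,0,0],"turn": 0,"claw": 0.6},
  ],
)

```text
time_s: 32.95
tool_pos: [0.5767, 0.1349, 0.1714]
tool_rot: [[-0.057, 0.998, 0.0], [0.998, 0.057, 0.0], [0.0, 0.0, -1.0]]
contact_force: [0.1, 1.1, -0.2]
gripper_width: 0.0573
```

Run:
```python
from h import *
to(.577,.1346,.1682)
im=save("wrist","w18",None,1.5)
c=w2p("wrist",[.577,.1346,.038]).round().astype(int)
e=fitdish(im,c,tol=60); print("lens",e[1], p2w("wrist",e[0][::-1],.038))
e=fitdish(im,(250,259),tol=60); print("dish",e[0],e[1], p2w("wrist",e[0][::-1],.163))
```

```text
t 32.95 pos [0.5767 0.1349 0.1714] az 1.6274 tool cm: [-0.03  0.03  0.32] w 0.0573 F [ 0.1  1.1 -0.2]
lens (21.273862838745117, 22.198562622070312) [0.57738689 0.13444776 0.038     ]
dish (258.6283874511719, 254.7943572998047) (92.09378814697266, 103.07918548583984) [0.57795841 0.13296936 0.163     ]
```

View pics/w18.png

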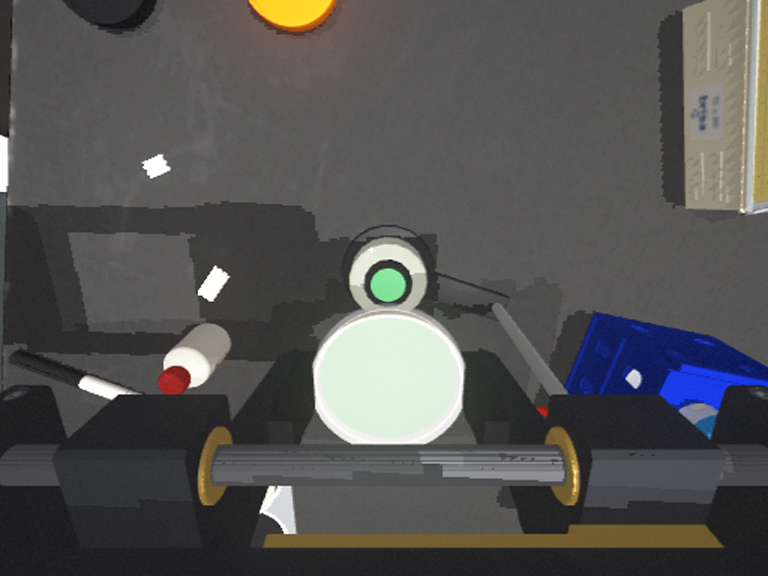

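>>> play_rows(
  moves=[
    {"linear": [-0.02,0,0.25],"turn": 0,"claw": 0.6},
    {"linear": [0,0,0.06],"turn": 0,"claw": 0.6},
    {"linear": [0,0,0],"turn": 0,"claw": 0.6},
    {"linear": [0,0,0],"turn": 0,"claw": 0.6},
    {"linear": [0,0,0],"turn": 0,"claw": 0.6},
    {"linear": [0,0,0],"turn": 0,"claw": 0.6},
    {"linear": [0,0,0],"turn": 0,"claw": 0.6},
    {"linear": [0,0,0],"turn": 0,"claw": 0.6},
    {"linear": [0,0,0],"turn": 0,"claw": 0.6},
    {"linear": [0,0,0],"turn": 0,"claw": 0.6},
    {"linear": [0,0,0],"turn": 0,"claw": 0.6},
    {"linear": [0,0,0],"turn": 0,"claw": 0.6},
  ],
)

```text
time_s: 34.0
tool_pos: [0.5772, 0.134, 0.168]
tool_rot: [[-0.055, 0.998, -0.0], [0.998, 0.055, 0.0], [0.0, -0.0, -1.0]]
contact_force: [-0.1, 0.4, 0.1]
gripper_width: 0.0574
```

>>> play_rows(
  moves=[
    {"linear": [0,0,0],"turn": 0,"claw": 0.6},
    {"linear": [0,0,0],"turn": 0,"claw": 0.6},
    {"linear": [0,0,0],"turn": 0,"claw": 0.6},
    {"linear": [0,0,0],"turn": 0,"claw": 0.6},
    {"linear": [0,0,0],"turn": 0,"claw": 0.6},
    {"linear": [0,0,0],"turn": 0,"claw": 0.6},
    {"linear": [0,0,0],"turn": 0,"claw": 0.6},
    {"linear": [0,0,0],"turn": 0,"claw": 0.6},
    {"linear": [0,0,0],"turn": 0,"claw": 0.6},
    {"linear": [0,0,0],"turn": 0,"claw": 0.6},
    {"linear": [0,0,0],"turn": 0,"claw": 0.6},
    {"linear": [0,0,0],"turn": 0,"claw": 0.6},
  ],
)

```text
time_s: 35.0
tool_pos: [0.5772, 0.1339, 0.168]
tool_rot: [[-0.055, 0.998, -0.0], [0.998, 0.055, -0.0], [-0.0, -0.0, -1.0]]
contact_force: [0.2, 0.1, -0.6]
gripper_width: 0.0574
```

>>> play_rows(
  moves=[
    {"linear": [0,0,0],"turn": 0,"claw": 0.6},
    {"linear": [0,0,0],"turn": 0,"claw": 0.6},
    {"linear": [0,0,0],"turn": 0,"claw": 0.6},
    {"linear": [0,0,0],"turn": 0,"claw": 0.6},
    {"linear": [0,0,0],"turn": 0,"claw": 0.6},
    {"linear": [0,0,0],"turn": 0,"claw": 0.6},
    {"linear": [0,0,0],"turn": 0,"claw": 0.6},
    {"linear": [0,0,0],"turn": 0,"claw": 0.6},
    {"linear": [0,0,0],"turn": 0,"claw": 0.6},
    {"linear": [0,0,0],"turn": 0,"claw": 0.6},
    {"linear": [0,0,0],"turn": 0,"claw": 0.6},
    {"linear": [0,0,0],"turn": 0,"claw": 0.6},
  ],
)

```text
time_s: 36.0
tool_pos: [0.5772, 0.134, 0.168]
tool_rot: [[-0.055, 0.998, 0.0], [0.998, 0.055, 0.0], [0.0, 0.0, -1.0]]
contact_force: [0.6, 0.1, -0.3]
gripper_width: 0.0573
```

Run:
```python
from h import *
to(.4586,-.1450,.18)
```

```text
t 36.0 pos [0.5772 0.134  0.168 ] az 1.6258 tool cm: [-27.2  -13.38  -1.2 ] w 0.0573 F [ 0.6  0.1 -0.3]
```

>>> play_rows(
  moves=[
    {"linear": [-1,-0.5,-1],"turn": 0,"claw": 0.6},
    {"linear": [-2.5,-1.3,0],"turn": 0,"claw": 0.6},
    {"linear": [-3.6,-1.8,0],"turn": 0,"claw": 0.6},
    {"linear": [-3.6,-1.8,0],"turn": 0,"claw": 0.6},
    {"linear": [-3.6,-1.8,0],"turn": 0,"claw": 0.6},
    {"linear": [-3.6,-1.8,0],"turn": 0,"claw": 0.6},
    {"linear": [-3.6,-1.8,0],"turn": 0,"claw": 0.6},
    {"linear": [-3.2,-1.6,2],"turn": 0,"claw": 0.6},
    {"linear": [-2,-1,2.5],"turn": 0,"claw": 0.6},
    {"linear": [-0.5,0,0],"turn": 0,"claw": 0.6},
    {"linear": [0,0,0],"turn": 0,"claw": 0.6},
    {"linear": [0,0,0],"turn": 0,"claw": 0.6},
  ],
)

```text
time_s: 37.0
tool_pos: [0.4591, -0.1449, 0.1338]
tool_rot: [[-0.054, 0.999, 0.001], [0.999, 0.054, 0.0], [0.0, 0.001, -1.0]]
contact_force: [0.7, 0.2, 0.1]
gripper_width: 0.0571
```

>>> play_rows(
  moves=[
    {"linear": [0,0,0],"turn": 0,"claw": 0.6},
    {"linear": [0,0,0],"turn": 0,"claw": 0.6},
    {"linear": [0,0,0],"turn": 0,"claw": 0.6},
  ],
)

```text
time_s: 37.25
tool_pos: [0.4593, -0.1442, 0.1339]
tool_rot: [[-0.057, 0.998, 0.001], [0.998, 0.057, -0.001], [-0.001, 0.001, -1.0]]
contact_force: [-0.5, -0.5, -0.2]
gripper_width: 0.057
```

Run:
```python
from h import *
to(.4586,-.1450,.0185)
im=save("wrist","w19",None,1.5)
```

```text
t 37.25 pos [ 0.4593 -0.1442  0.1339] az 1.6278 tool cm: [-0.07 -0.09 11.54] w 0.057 F [-0.5 -0.5 -0.2]
```

View pics/w19.png

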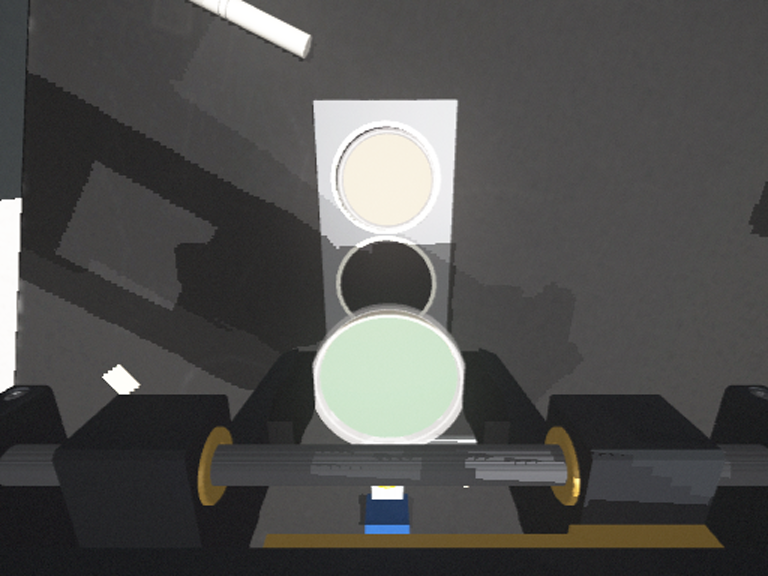

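Run:
```python
from h import *
im=cv2.imread("pics/w19.png"); g=cv2.cvtColor(im,cv2.COLOR_BGR2GRAY)
pts=[]
for ang in np.linspace(-165,-15,60):
    a=np.radians(ang)
    for rr in np.arange(20,60,.5):
        x=386+rr*np.cos(a); y=284+rr*np.sin(a)
        if g[int(round(y)),int(round(x))]>110:
            pts.append(p2w("wrist",[y/1.5,x/1.5],.0015)[:2]); break
pts=np.array(pts); A=np.c_[2*pts,np.ones(len(pts))]; s=np.linalg.lstsq(A,(pts**2).sum(1),rcond=None)[0]
print(s[:2],np.sqrt(s[2]+s[0]**2+s[1]**2), len(pts))
to(.4586,-.1450,.0185)
```

```text
[ 0.45866813 -0.14566379] 0.03196687287552228 60
t 37.3 pos [ 0.4591 -0.1442  0.1337] az 1.6276 tool cm: [-0.07 -0.07 11.52] w 0.0571 F [-0.8 -0.8 -0.8]
```

>>> play_rows(
  moves=[
    {"linear": [-0.1,-0.08,1.5],"turn": 0,"claw": 0.6},
    {"linear": [0,0,2.5],"turn": 0,"claw": 0.6},
    {"linear": [0,0,2.5],"turn": 0,"claw": 0.6},
    {"linear": [0,0,1.8],"turn": 0,"claw": 0.6},
    {"linear": [0,0,1],"turn": 0,"claw": 0.6},
    {"linear": [0,0,0.4],"turn": 0,"claw": 0.6},
    {"linear": [0,0,0],"turn": 0,"claw": 0.6},
    {"linear": [0,0,0],"turn": 0,"claw": 0.6},
    {"linear": [0,0,0],"turn": 0,"claw": 0.6},
    {"linear": [0,0,0],"turn": 0,"claw": 0.6},
    {"linear": [0,0,0],"turn": 0,"claw": 0.6},
  ],
)

```text
time_s: 38.22
tool_pos: [0.4582, -0.1464, 0.0369]
tool_rot: [[-0.055, 0.998, 0.001], [0.998, 0.055, -0.001], [-0.001, 0.001, -1.0]]
contact_force: [-0.3, -0.4, -1.2]
gripper_width: 0.0572
```

Run:
```python
from h import *
to(.4583,-.1453,.0195)
```

```text
t 38.22 pos [ 0.4582 -0.1464  0.0369] az 1.6259 tool cm: [0.11 0.01 1.74] w 0.0572 F [-0.3 -0.4 -1.2]
```

>>> play_rows(
  moves=[
    {"linear": [0.08,0,0.8],"turn": 0,"claw": 0.6},
    {"linear": [0,0,0.5],"turn": 0,"claw": 0.6},
    {"linear": [0,0,0.3],"turn": 0,"claw": 0.6},
    {"linear": [0,0,0],"turn": 0,"claw": 0.6},
    {"linear": [0,0,0],"turn": 0,"claw": 0.6},
    {"linear": [0,0,0],"turn": 0,"claw": 0.6},
    {"linear": [0,0,0],"turn": 0,"claw": 0.6},
  ],
)

```text
time_s: 38.8
tool_pos: [0.4577, -0.1453, 0.0201]
tool_rot: [[-0.055, 0.998, 0.0], [0.998, 0.055, -0.0], [-0.0, 0.0, -1.0]]
contact_force: [0.3, 0.5, -0.4]
gripper_width: 0.0571
```

Run:
```python
from h import *
to(.4583,-.1453,.0184)
```

```text
t 38.8 pos [ 0.4577 -0.1453  0.0201] az 1.6258 tool cm: [-0.    0.06  0.17] w 0.0571 F [ 0.3  0.5 -0.4]
```

>>> play_rows(
  moves=[
    {"linear": [0,0.06,0.1],"turn": 0,"claw": 0.6},
    {"linear": [0,0,0.1],"turn": 0,"claw": 0.6},
    {"linear": [0,0,0],"turn": 0,"claw": 0.6},
    {"linear": [0,0,0],"turn": 0,"claw": 0.6},
    {"linear": [0,0,0],"turn": 0,"claw": 0.85},
    {"linear": [0,0,0],"turn": 0,"claw": 0.85},
    {"linear": [0,0,0],"turn": 0,"claw": 0.85},
    {"linear": [0,0,0],"turn": 0,"claw": 0.85},
    {"linear": [0,0,0],"turn": 0,"claw": 0.85},
  ],
)

```text
time_s: 39.55
tool_pos: [0.4581, -0.1452, 0.018]
tool_rot: [[-0.055, 0.998, -0.0], [0.998, 0.055, 0.0], [0.0, -0.0, -1.0]]
contact_force: [-0.3, -1.3, -0.7]
gripper_width: 0.0748
```

>>> play_rows(
  moves=[
    {"linear": [0,0,-0.5],"turn": 0,"claw": 0.85},
    {"linear": [0,0,-2],"turn": 0,"claw": 0.85},
    {"linear": [0,0,-3.5],"turn": 0,"claw": 0.85},
    {"linear": [0,0,-4],"turn": 0,"claw": 0.85},
    {"linear": [0,0,-4],"turn": 0,"claw": 0.85},
    {"linear": [0,0,-2],"turn": 0,"claw": 0.85},
    {"linear": [0,0,0],"turn": 0,"claw": 0.85},
    {"linear": [0,0,0],"turn": 0,"claw": 0.85},
    {"linear": [0,0,0],"turn": 0,"claw": 0.85},
  ],
)

```text
time_s: 40.3
tool_pos: [0.4575, -0.1448, 0.1771]
tool_rot: [[-0.055, 0.998, -0.001], [0.998, 0.055, 0.001], [0.001, -0.001, -1.0]]
contact_force: [-0.1, -0.4, -0.7]
gripper_width: 0.0754
```

Run:
```python
from h import *
im=save("wrist","w20",None,1.5)
for P in ([.4589,-.1453,.0135],[.4555,-.0747,.0135]):
    rc=np.round(w2p("wrist",P)).astype(int)
    e=fitdish(im,rc,tol=60); print(e, p2w("wrist",e[0][::-1],.0135))
to(.6166,-.280,.2)
save("top","t20",None,1.5)
```

```text
((259.81988525390625, 180.6376190185547), (45.280364990234375, 51.844940185546875), 92.9520263671875) [ 0.45884385 -0.14326638  0.0135    ]
((262.53460693359375, 99.63996124267578), (84.69660949707031, 152.68746948242188), 167.94317626953125) [ 0.45684642 -0.05622647  0.0135    ]
t 40.35 pos [ 0.4572 -0.1446  0.1765] az 1.6258 tool cm: [-14.39  15.17  -2.41] w 0.0747 F [ 0.1  0.7 -0.8]
```

View pics/w20.png

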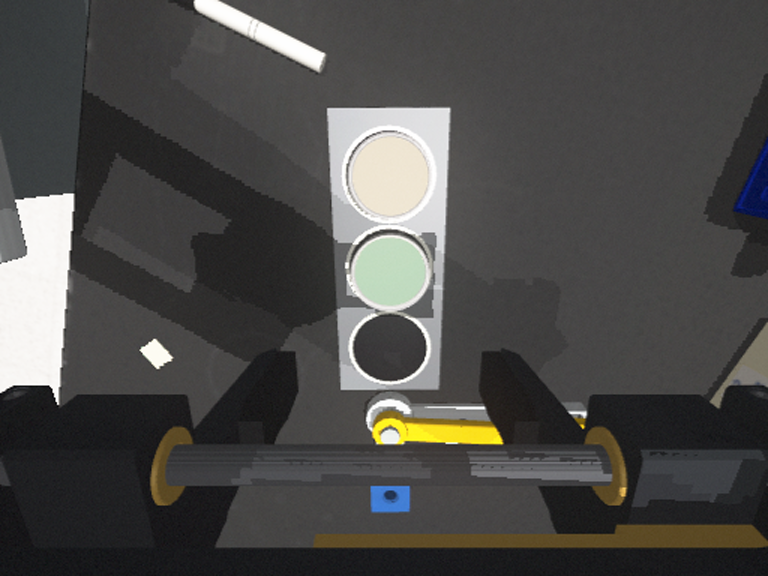

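View pics/t20.png

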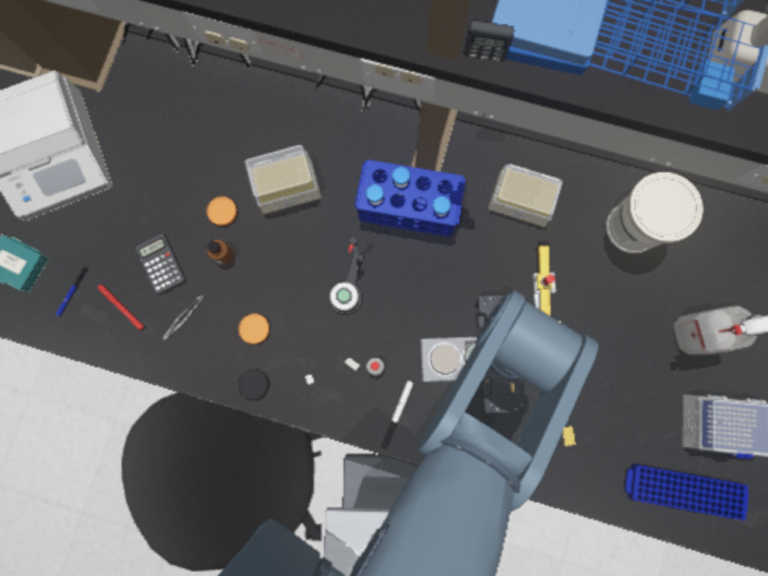

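>>> play_rows(
  moves=[
    {"linear": [-1.2,1.3,0],"turn": 0,"claw": 0.7},
    {"linear": [-2.6,2.7,0],"turn": 0,"claw": 0.6},
    {"linear": [-2.7,2.8,0],"turn": 0,"claw": 0.6},
    {"linear": [-2.7,2.8,0],"turn": 0,"claw": 0.6},
    {"linear": [-2.6,2.7,0],"turn": 0,"claw": 0.6},
    {"linear": [-1.6,1.8,0],"turn": 0,"claw": 0.6},
    {"linear": [-0.9,0.9,0],"turn": 0,"claw": 0.6},
    {"linear": [0,0,0],"turn": -0.12,"claw": 0.6},
    {"linear": [0,0,0],"turn": -0.12,"claw": 0.6},
    {"linear": [0,0,0],"turn": -0.11,"claw": 0.6},
    {"linear": [0,0,0],"turn": 0,"claw": 0.6},
    {"linear": [0,0,0],"turn": 0,"claw": 0.6},
  ],
)

```text
time_s: 41.4
tool_pos: [0.6151, -0.2793, 0.176]
tool_rot: [[-0.391, 0.92, -0.003], [0.92, 0.391, 0.002], [0.003, -0.002, -1.0]]
contact_force: [0.5, 0.4, 0.3]
gripper_width: 0.0529
```

>>> play_rows(
  moves=[
    {"linear": [0,0,0],"turn": 0,"claw": 0.6},
    {"linear": [0,0,0],"turn": 0,"claw": 0.6},
  ],
)

```text
time_s: 41.57
tool_pos: [0.6156, -0.2796, 0.1774]
tool_rot: [[-0.392, 0.92, -0.001], [0.92, 0.392, 0.001], [0.001, -0.001, -1.0]]
contact_force: [0.4, -0.5, -0.3]
gripper_width: 0.0529
```

Run:
```python
from h import *
to(.6166,-.280,.1)
im=save("wrist","w21",None,1.5)
print(w2p("wrist",[.6166,-.28,.068])*1.5)
```

```text
t 41.57 pos [ 0.6156 -0.2796  0.1774] az 1.9736 tool cm: [-0.09  0.08  7.74] w 0.0529 F [ 0.4 -0.5 -0.3]
[295.73942228 387.58370193]
```

View pics/w21.png

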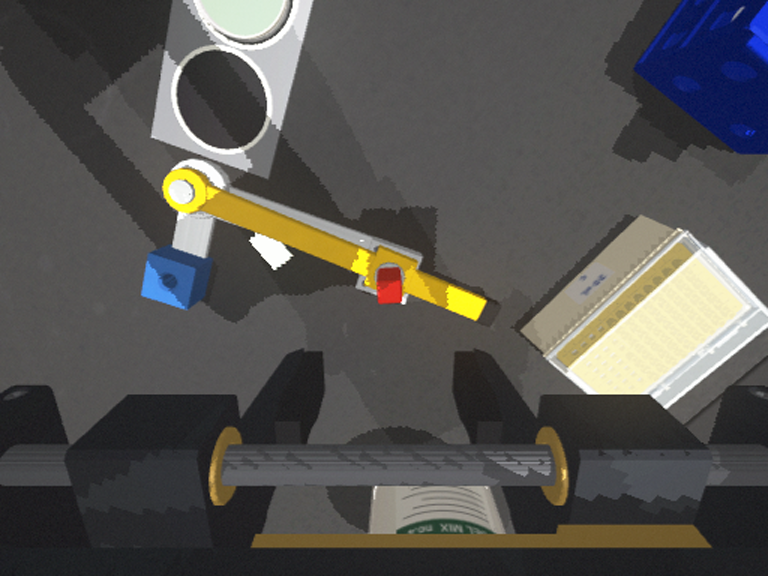

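Run:
```python
from h import *
im=cv2.imread("pics/w21.png")
cv2.imwrite("pics/w21c.png",cv2.resize(im[240:320,350:430],None,fx=7,fy=7,interpolation=cv2.INTER_CUBIC))
for z in (0,.03,.1): print(z,p2w("wrist",[487/1.5,430/1.5],z)[:2], p2w("top",[250/1.5,635/1.5],z)[:2],p2w("top",[230/1.5,610/1.5],z)[:2])
print("park",p2w("wrist",[281/1.5,170/1.5],.03),"cap",p2w("wrist",[189/1.5,182/1.5],.037),"pin",p2w("wrist",[290/1.5,390/1.5],.068))
```

```text
0 [ 0.74010507 -0.46588605] [ 0.68891926 -0.47636585] [ 0.73132918 -0.42563867]
0.03 [ 0.72502272 -0.44043626] [ 0.68209011 -0.46369449] [ 0.72343783 -0.41423781]
0.1 [ 0.68983055 -0.38105344] [ 0.66615542 -0.43412798] [ 0.70502469 -0.38763582]
park [ 0.47193545 -0.34358079  0.03      ] cap [ 0.46722154 -0.27447633  0.037     ] pin [ 0.61650334 -0.27586807  0.068     ]
```

View pics/w21c.png

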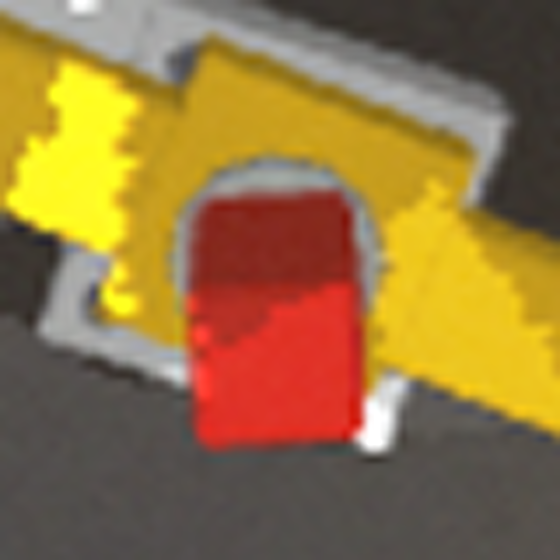

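>>> play_rows(
  moves=[
    {"linear": [0.05,0.1,2],"turn": 0,"claw": 0.6},
    {"linear": [0,0,3],"turn": 0,"claw": 0.6},
    {"linear": [0,0,3],"turn": 0,"claw": 0.6},
    {"linear": [0,0,1.5],"turn": 0,"claw": 0.6},
    {"linear": [0,0,0.5],"turn": 0,"claw": 0.6},
    {"linear": [0,0,0],"turn": 0,"claw": 0.6},
    {"linear": [0,0,0],"turn": 0,"claw": 0.6},
    {"linear": [0,0,0],"turn": 0,"claw": 0.6},
    {"linear": [0,0,0],"turn": 0,"claw": 0.6},
  ],
)

```text
time_s: 42.37
tool_pos: [0.6177, -0.2796, 0.0802]
tool_rot: [[-0.394, 0.919, 0.003], [0.919, 0.394, -0.002], [-0.003, 0.002, -1.0]]
contact_force: [-1.0, 0.4, -0.3]
gripper_width: 0.0528
```

Run:
```python
from h import *
to(.6165,-.2788,.0525)
im=save("wrist","w22",None,1.5)
```

```text
t 42.37 pos [ 0.6177 -0.2796  0.0802] az 1.9757 tool cm: [ 0.13 -0.08  2.77] w 0.0528 F [-1.   0.4 -0.3]
```

View pics/w22.png

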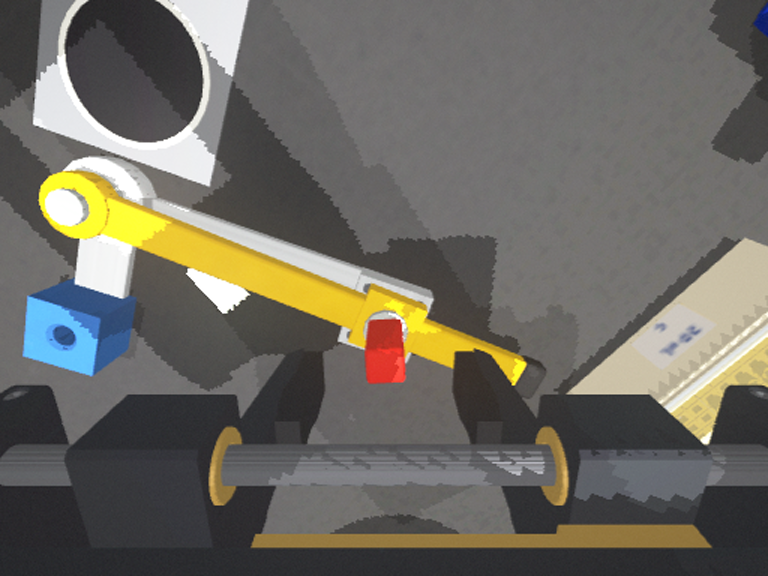

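>>> play_rows(
  moves=[
    {"linear": [0.1,-0.03,1.2],"turn": 0,"claw": 0.6},
    {"linear": [0,0,1],"turn": 0,"claw": 0.6},
    {"linear": [0,0,0.4],"turn": 0,"claw": 0.6},
    {"linear": [0,0,0],"turn": 0,"claw": 0.6},
    {"linear": [0,0,0],"turn": 0,"claw": 0.6},
    {"linear": [0,0,0],"turn": 0,"claw": 0.6},
  ],
)

```text
time_s: 42.92
tool_pos: [0.6159, -0.2781, 0.0519]
tool_rot: [[-0.394, 0.919, -0.0], [0.919, 0.394, 0.0], [0.0, -0.0, -1.0]]
contact_force: [1.2, -1.2, 0.5]
gripper_width: 0.0528
```

Run:
```python
from h import *
to(.6165,-.2788,.0525)
```

```text
t 42.92 pos [ 0.6159 -0.2781  0.0519] az 1.9758 tool cm: [-0.09  0.03 -0.06] w 0.0528 F [ 1.2 -1.2  0.5]
```

>>> play_rows(
  moves=[
    {"linear": [-0.09,0.03,0],"turn": 0,"claw": 0.6},
    {"linear": [0,0,0],"turn": 0,"claw": 0.6},
    {"linear": [0,0,0],"turn": 0,"claw": 0.05},
    {"linear": [0,0,0],"turn": 0,"claw": 0.05},
    {"linear": [0,0,0],"turn": 0,"claw": 0.05},
    {"linear": [0,0,0],"turn": 0,"claw": 0.05},
    {"linear": [0,0,0],"turn": 0,"claw": 0.05},
    {"linear": [0,0,0],"turn": 0,"claw": 0.05},
  ],
  newtons=35,
)

```text
time_s: 43.58
tool_pos: [0.6164, -0.2788, 0.052]
tool_rot: [[-0.394, 0.919, -0.0], [0.919, 0.394, 0.0], [0.0, -0.0, -1.0]]
contact_force: [-0.5, -0.1, 1.0]
gripper_width: 0.0159
```

>>> play_rows(
  moves=[
    {"linear": [0,0,-0.5],"turn": 0,"claw": 0.05},
    {"linear": [0,0,-1],"turn": 0,"claw": 0.05},
    {"linear": [0,0,-2],"turn": 0,"claw": 0.05},
    {"linear": [0,0,-2.5],"turn": 0,"claw": 0.05},
    {"linear": [0,0,-1.5],"turn": 0,"claw": 0.05},
    {"linear": [0,0,0],"turn": 0,"claw": 0.05},
    {"linear": [0,0,0],"turn": 0,"claw": 0.05},
    {"linear": [0,0,0],"turn": 0,"claw": 0.05},
  ],
)

```text
time_s: 44.25
tool_pos: [0.6159, -0.2784, 0.1261]
tool_rot: [[-0.394, 0.919, -0.001], [0.919, 0.394, 0.001], [0.001, -0.001, -1.0]]
contact_force: [-0.2, 0.5, -0.5]
gripper_width: 0.0156
```

Run:
```python
from h import *
to(.4696,-.3447,.12)
im=save("wrist","w23",None,1.5)
```

```text
t 44.25 pos [ 0.6159 -0.2784  0.1261] az 1.9757 tool cm: [ -0.33 -16.06   0.62] w 0.0156 F [-0.2  0.5 -0.5]
```

View pics/w23.png

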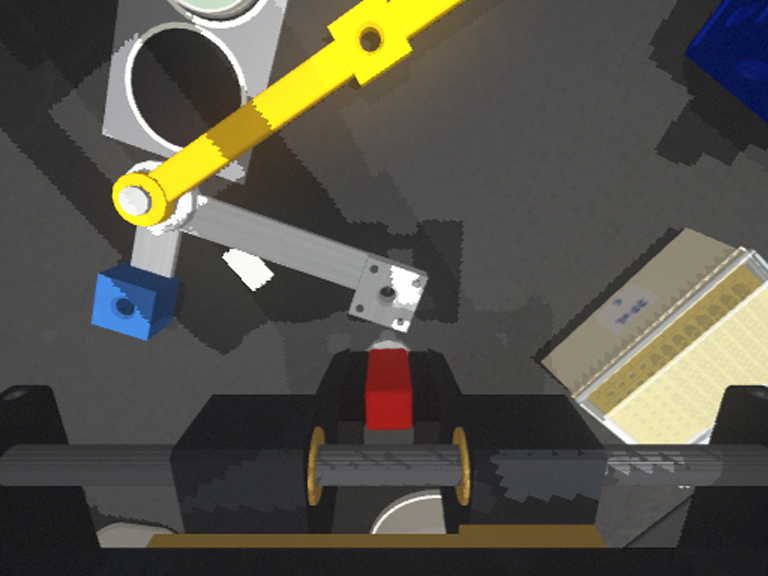

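>>> play_rows(
  moves=[
    {"linear": [0,-1,0],"turn": 0,"claw": 0.05},
    {"linear": [-0.1,-2.5,0],"turn": 0,"claw": 0.05},
    {"linear": [-0.1,-3.2,0],"turn": 0,"claw": 0.05},
    {"linear": [-0.1,-3.2,0],"turn": 0,"claw": 0.05},
    {"linear": [-0.1,-3.2,0],"turn": 0,"claw": 0.05},
    {"linear": [-0.1,-2,1],"turn": 0,"claw": 0.05},
    {"linear": [0,-0.9,1],"turn": 0,"claw": 0.05},
    {"linear": [0,0,0.6],"turn": 0,"claw": 0.05},
    {"linear": [0,0,0],"turn": 0,"claw": 0.05},
    {"linear": [0,0,0],"turn": 0,"claw": 0.05},
    {"linear": [0,0,0],"turn": 0,"claw": 0.05},
    {"linear": [0,0,0],"turn": 0,"claw": 0.05},
  ],
)

```text
time_s: 45.3
tool_pos: [0.4726, -0.3461, 0.1013]
tool_rot: [[-0.395, 0.918, 0.001], [0.918, 0.395, -0.0], [-0.001, 0.0, -1.0]]
contact_force: [0.8, -0.8, -0.4]
gripper_width: 0.0158
```

Run:
```python
from h import *
to(.4713,-.3463,.09)
im=save("wrist","w24",None,1.5)
```

```text
t 45.3 pos [ 0.4726 -0.3461  0.1013] az 1.9773 tool cm: [ 0.03 -0.13  1.13] w 0.0158 F [ 0.8 -0.8 -0.4]
```

View pics/w24.png

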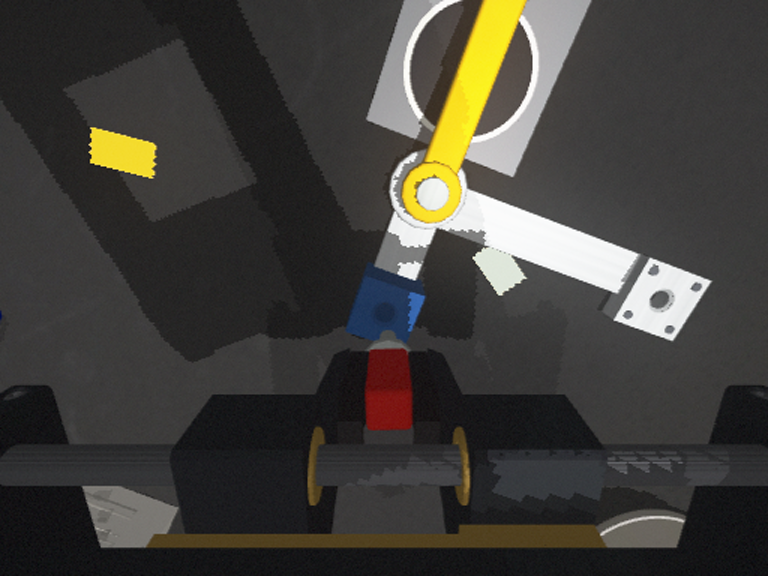

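Run:
```python
from h import *
im=cv2.imread("pics/w24.png"); cv2.imwrite("pics/w24c.png",cv2.resize(im[255:435,310:480],None,fx=4,fy=3.3,interpolation=cv2.INTER_CUBIC))
print(p2w("wrist",[312/1.5,384/1.5],.03),p2w("wrist",[193/1.5,432/1.5],.037),p2w("wrist",[298/1.5,662/1.5],.014)); to(.4713,-.3463,.09)
```

```text
[ 0.47018147 -0.34370267  0.03      ] [ 0.46636012 -0.27623212  0.037     ] [ 0.61678897 -0.278211    0.014     ]
t 45.35 pos [ 0.4725 -0.3461  0.1014] az 1.9772 tool cm: [ 0.03 -0.12  1.14] w 0.0158 F [-0.7  0.4 -0.6]
```

View pics/w24c.png

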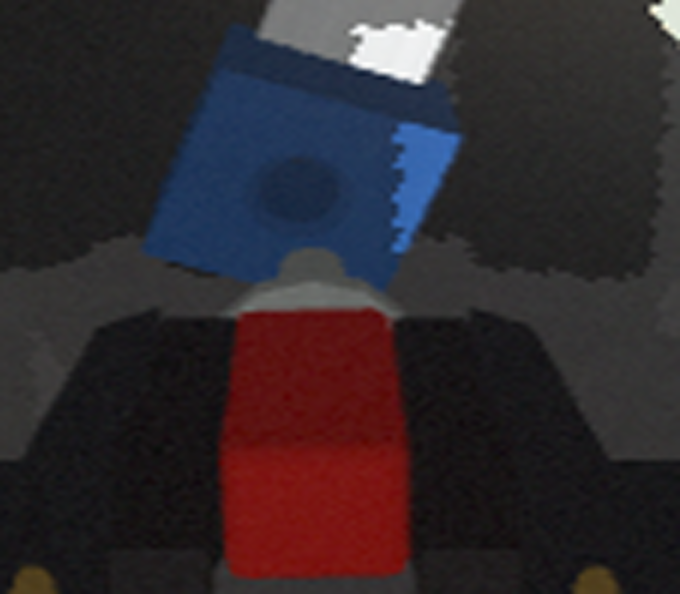

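>>> play_rows(
  moves=[
    {"linear": [0.06,-0.15,0.8],"turn": 0,"claw": 0.05},
    {"linear": [0,0,0.8],"turn": 0,"claw": 0.05},
    {"linear": [0,0,0],"turn": 0,"claw": 0.05},
    {"linear": [0,0,0],"turn": 0,"claw": 0.05},
    {"linear": [0,0,0],"turn": 0,"claw": 0.05},
    {"linear": [0,0,0],"turn": 0,"claw": 0.05},
  ],
)

```text
time_s: 45.85
tool_pos: [0.4699, -0.3466, 0.0852]
tool_rot: [[-0.394, 0.919, 0.0], [0.919, 0.394, -0.0], [-0.0, 0.0, -1.0]]
contact_force: [0.4, -0.2, -1.4]
gripper_width: 0.0156
```

Run:
```python
from h import *
to(.4712,-.3459,.08)
im=save("wrist","w25",None,1.5)
im=cv2.imread("pics/w25.png"); cv2.imwrite("pics/w25c.png",cv2.resize(im[255:435,310:480],None,fx=4,fy=3.3,interpolation=cv2.INTER_CUBIC))
```

```text
t 45.85 pos [ 0.4699 -0.3466  0.0852] az 1.9757 tool cm: [0.01 0.15 0.52] w 0.0156 F [ 0.4 -0.2 -1.4]
```

View pics/w25c.png

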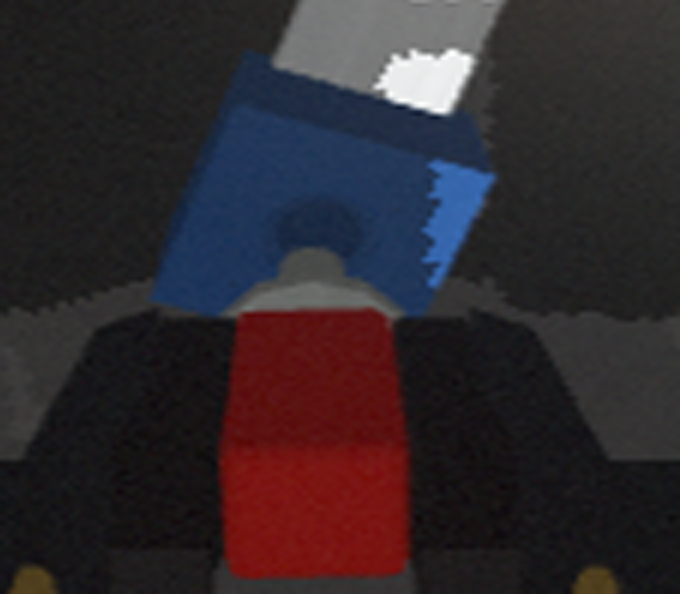

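Run:
```python
from h import *
p=p2w("wrist",[323/1.5,389.2/1.5],.03); print(p); s=r.state(); print(s['tool_rot'].T@(p-s['tool_pos'])*100)
print(w2p("wrist",s['tool_pos']+s['tool_rot']@[.0018,0,.0481])*1.5)
```

```text
[ 0.47002751 -0.34278217  0.03      ]
[0.35526743 0.16144071 5.52517758]
[332.05034553 385.93661641]
```

>>> play_rows(
  moves=[
    {"linear": [0.06,0.11,0],"turn": 0,"claw": 0.05},
    {"linear": [0,0,0.4],"turn": 0,"claw": 0.05},
    {"linear": [0,0,0.4],"turn": 0,"claw": 0.05},
    {"linear": [0,0,0.3],"turn": 0,"claw": 0.05},
    {"linear": [0,0,0],"turn": 0,"claw": 0.05},
    {"linear": [0,0,0],"turn": 0,"claw": 0.05},
  ],
)

```text
time_s: 46.4
tool_pos: [0.4703, -0.3452, 0.0735]
tool_rot: [[-0.394, 0.919, -0.001], [0.919, 0.394, 0.001], [0.001, -0.0, -1.0]]
contact_force: [0.4, -0.0, -0.6]
gripper_width: 0.0158
```

Run:
```python
from h import *
to(.4712,-.3459,.052); print(r.state()['wrist_torque'])
```

```text
t 46.4 pos [ 0.4703 -0.3452  0.0735] az 1.9758 tool cm: [-0.1   0.05  2.15] w 0.0158 F [ 0.4 -0.  -0.6]
[-0.02531664 -0.11036225 -0.00637695]
```

>>> play_rows(
  moves=[
    {"linear": [0,0,0.4],"turn": 0,"claw": 0.05},
    {"linear": [0,0,0.4],"turn": 0,"claw": 0.05},
    {"linear": [0,0,0.4],"turn": 0,"claw": 0.05},
    {"linear": [0,0,0],"turn": 0,"claw": 0.05},
    {"linear": [0,0,0],"turn": 0,"claw": 0.05},
  ],
)

```text
time_s: 46.82
tool_pos: [0.4703, -0.3452, 0.0615]
tool_rot: [[-0.394, 0.919, -0.001], [0.919, 0.394, 0.001], [0.001, -0.0, -1.0]]
contact_force: [0.1, -0.9, -1.2]
gripper_width: 0.0161
```

>>> play_rows(
  moves=[
    {"linear": [0,0,0.4],"turn": 0,"claw": 0.05},
    {"linear": [0,0,0.4],"turn": 0,"claw": 0.05},
    {"linear": [0,0,0.15],"turn": 0,"claw": 0.05},
    {"linear": [0,0,0.1],"turn": 0,"claw": 0.05},
    {"linear": [0,0,0],"turn": 0,"claw": 0.05},
    {"linear": [0,0,0],"turn": 0,"claw": 0.05},
  ],
)

```text
time_s: 47.32
tool_pos: [0.4705, -0.3454, 0.0519]
tool_rot: [[-0.394, 0.919, -0.0], [0.919, 0.394, 0.0], [0.0, -0.0, -1.0]]
contact_force: [-2.9, 0.8, 4.0]
gripper_width: 0.0154
```

>>> play_rows(
  moves=[
    {"linear": [0,0,0],"turn": 0,"claw": 0.5},
    {"linear": [0,0,0],"turn": 0,"claw": 0.5},
    {"linear": [0,0,0],"turn": 0,"claw": 0.5},
    {"linear": [0,0,0],"turn": 0,"claw": 0.5},
    {"linear": [0,0,-1],"turn": 0,"claw": 0.5},
    {"linear": [0,0,-3],"turn": 0,"claw": 0.5},
    {"linear": [0,0,-4],"turn": 0,"claw": 0.5},
    {"linear": [0,0,-4],"turn": 0,"claw": 0.5},
    {"linear": [0,0,-4],"turn": 0,"claw": 0.5},
    {"linear": [0,0,-3],"turn": 0,"claw": 0.5},
    {"linear": [0,0,0],"turn": 0,"claw": 0.5},
    {"linear": [0,0,0],"turn": 0,"claw": 0.5},
  ],
)

```text
time_s: 48.32
tool_pos: [0.4715, -0.3464, 0.2448]
tool_rot: [[-0.394, 0.919, 0.004], [0.919, 0.394, -0.004], [-0.006, 0.002, -1.0]]
contact_force: [-0.9, -1.0, -0.2]
gripper_width: 0.0441
```

Run:
```python
from h import *
to(.4712,-.3459,.052)
save("wrist","w26",None,1.5)
im=save("scene","s26")
cv2.imwrite("pics/s26c.png",cv2.resize(im[90:230,250:390,::-1],None,fx=5,fy=4.2,interpolation=cv2.INTER_CUBIC))
```

```text
t 48.32 pos [ 0.4715 -0.3464  0.2448] az 1.9759 tool cm: [ 0.17 -0.04 19.28] w 0.0441 F [-0.9 -1.  -0.2]
```

View pics/w26.png

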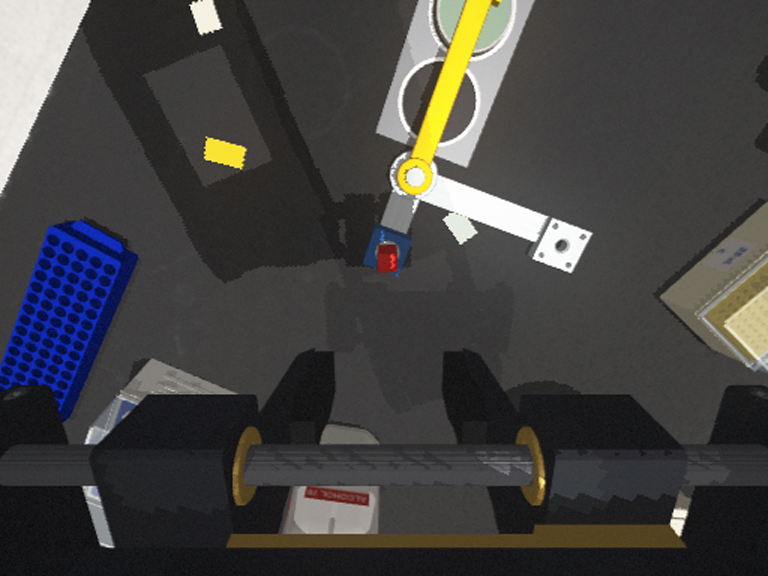

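View pics/s26c.png

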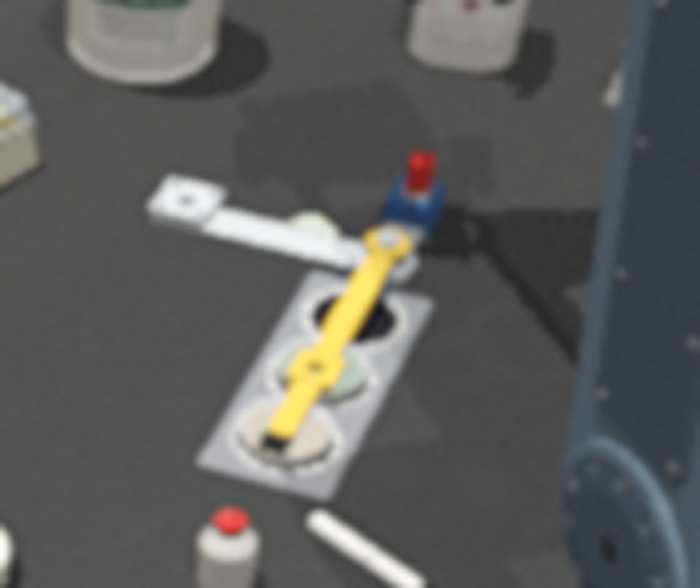

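>>> play_rows(
  moves=[
    {"linear": [3,0,0],"turn": 0,"claw": 0.5},
    {"linear": [3.5,0,0],"turn": 0,"claw": 0.5},
    {"linear": [3.5,0,0],"turn": 0,"claw": 0.5},
    {"linear": [3.5,0,0],"turn": 0,"claw": 0.5},
    {"linear": [0,0,0],"turn": 0,"claw": 0.5},
    {"linear": [0,0,0],"turn": 0,"claw": 0.5},
    {"linear": [0,0,0],"turn": 0,"claw": 0.5},
    {"linear": [0,0,0],"turn": 0,"claw": 0.5},
    {"linear": [0,0,0],"turn": 0,"claw": 0.5},
    {"linear": [0,0,0],"turn": 0,"claw": 0.5},
  ],
)

```text
time_s: 49.25
tool_pos: [0.4175, -0.2222, 0.2412]
tool_rot: [[-0.393, 0.919, -0.0], [0.919, 0.393, 0.0], [0.001, -0.0, -1.0]]
contact_force: [-0.9, -0.2, -0.2]
gripper_width: 0.0444
```

Run:
```python
from h import *
to(.4712,-.3459,.052)
save("wrist","w27",None,1.5)
for q in ("bar_hole","pin_tip"):
    for d in r.spot_point("wrist",q)[:1]: print(q,d,p2w("wrist",d['at'],.03))
```

```text
t 49.25 pos [ 0.4175 -0.2222  0.2412] az 1.9749 tool cm: [-13.49   0.08  18.91] w 0.0444 F [-0.9 -0.2 -0.2]
bar_hole {'at': [116.8, 317.8], 'p': 0.87} [ 0.4582573  -0.13005067  0.03      ]
pin_tip {'at': [250.5, 259.8], 'p': 0.61} [ 0.46605428 -0.32916736  0.03      ]
```

View pics/w27.png

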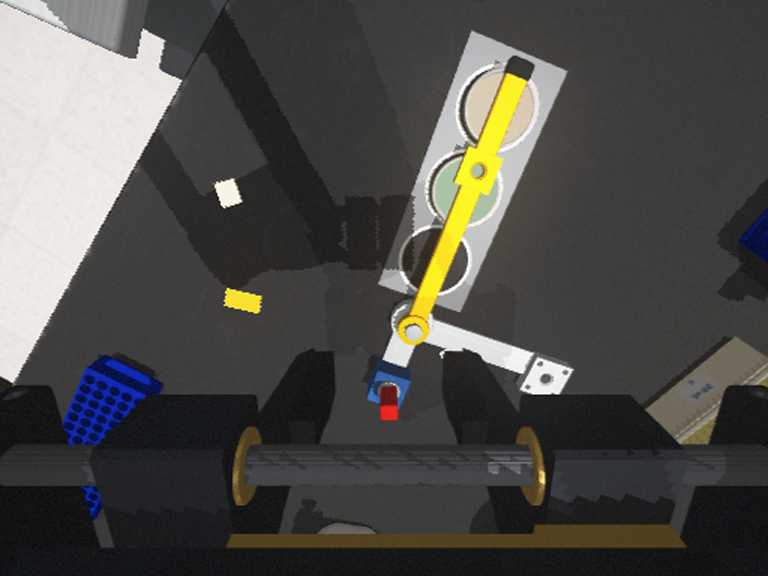

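The wrist picture shows the bar back over both dishes, its hole near (478,171). Both dishes sit inside their circles, at about (495,108) and (463,188), and the pin stands in the blue block near (389,400).

Run:
```python
from plant import r
print(r.job_done())
```

```text
the job is handed in; nothing more can be done
None
```

The job is done and handed in at about 49 s of the 210 s allowed; no verdict was reported.

**What I did**
- I pulled the pin from the blue block, dragged the bar round with its tip and pinned the bar at the silver block.
- Only two dishes were on the reachable bench: the pale cream one and the green one. I took the cream one as tan; if it is really pink, it still comes before green.
- Each dish was held for at least 2.5 s over the lens, underside within about 0.5 mm of the pointer height and about 1 mm of the lens axis.
- The cream dish went into ring 3 and the green into ring 2. I then pulled the pin, the bar sprang back, and I parked the pin.

**Last checks**
- **Bar:** its hole lies within about 3 mm of where it was at the start, over both dishes.
- **Pin:** it went home with the gripper at 51.9 mm, against 52.1 mm when it was first gripped there, and the block pushed back with about 4 N.
- **Dishes:** both look flat and inside their circles. The cream one measured within about 1 mm of its ring's centre. For the green one, a fit in the picture came out 2 mm off along the row, but the gripper's position at release and the picture itself put it centred.
- **Bottles:** I did not touch them; the dropper showed where it was in the last picture, and the amber bottle in one taken before the pin was pulled.
- **Disagreement:** camera measurements of the parking hole differed by up to 2 mm, so I used a compromise position; the pin went in without resistance until it seated.

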